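# Change the wheels on the stone polisher

### The job

Change the wheels on the polishing machine: first lock its flange by sliding the locating pin's tip over the front of the flange until it drops fully home into the unmarked blind hole, and leave it there while you lift the worn red-brown wheel off the spindle into the green crate, slide every fresh wheel that is there down onto the spindle, and put the brass collar on last, on top of them. When all are seated flat, take the pin out and stand it back in its wooden stand; do not disturb the other things on the bench.

Things in the scene. Friction and masses are not known exactly. Their poses are not given: they have to be found in the camera images.
- spindle_seat (a point): point on the spindle axis level with the flange's top face (45 above the table); axes are the machine's. The flange is a dark steel disc, 200 diameter. It has one unmarked vertical blind hole, 16 diameter, 28 deep, its centre 78 from the spindle axis, at an angle not known beforehand: in the front part, within 75 degrees either side of the machine's -x direction
- spindle_top (a point): top of the plain upright spindle (25 diameter, chamfered), on its axis, 58 above the flange's top face
- machine: fixed polishing machine: green bed 230 x 230, 12 thick, under the flange; origin under its centre, on the spindle axis; x points away from its front, towards its green motor box, which is 80 tall and begins 120 from the axis; z up
- pin: steel locating pin, 120 long, upright in pin_stand at the start; origin at the centre of the tip's end face, z along the pin to its head. Shank 14 diameter up to 75 from the tip; the last 8 at the tip taper to 6 diameter; above it an orange square head 24 x 24 (faces square to the pin's x and y), from 75 to 120. About 200 g. In the flange hole it has 2 of play and leans up to 0.1 rad
- pin_tip (a point): centre of the pin's tip (same as the pin's origin)
- pin_stand: fixed wooden block 70 x 70 x 45 tall with a 17 diameter vertical blind hole at its centre, 38 deep; origin at the centre of its underside
- crate: green open crate for worn wheels, fixed, 200 (x) x 150 (y) x 55 tall, walls and floor 5; origin at the centre of its underside
- worn_wheel: worn polishing wheel, terracotta red-brown ring 60 outside, bore 28, 14 thick; lies on the flange round the spindle at the start; origin at the centre of its underside
- collar: brass clamping collar, a ring 48 outside, bore 28, 14 tall, lying flat; origin at the centre of its underside
- wheel_1: fresh polishing wheel, blue ring 60 outside, bore 28, 14 thick, lying flat on the table; two or all of the three are there (the others absent); origin at the centre of its underside
- wheel_2: fresh polishing wheel, blue ring 60 outside, bore 28, 14 thick, lying flat on the table; two or all of the three are there (the others absent); origin at the centre of its underside
- wheel_3: fresh polishing wheel, blue ring 60 outside, bore 28, 14 thick, lying flat on the table; two or all of the three are there (the others absent); origin at the centre of its underside
- marble_block: loose white marble block 90 x 60 x 40, bystander; not to be disturbed
- slate_block: loose grey stone block 100 x 50 x 30, bystander; not to be disturbed
- hammer: loose hammer, bystander; not to be disturbed
- paste_can: loose can, 66 diameter, 100 tall, bystander; not to be disturbed
- bottle: loose jar, 60 diameter, 85 tall, bystander; not to be disturbed
- brush: loose hand brush, bystander; not to be disturbed
- travertine_bar: loose pale bar 160 x 35 x 30, bystander; not to be disturbed

How it is judged (in metres and radians):
On the way, in this order (a step that is already met when the one before it is completed fails the run):
1. the pin's tip is down in the flange's blind hole (z of pin_tip in the frame of spindle_seat below -0.02 m and horizontal distance between pin_tip and spindle_seat below 0.09 m and angle between pin_tip's own z axis and vertical below 0.3 rad), for 0.2 s.
2. with the pin in the flange, the worn wheel lies in the crate (all of step 1 and x of worn_wheel in the frame of crate between -0.085 and 0.085 m and y of worn_wheel in the frame of crate between -0.06 and 0.06 m and height (world z) of worn_wheel below 0.045 m and linear speed of worn_wheel below 0.03 m/s), for 0.2 s.
3. with the pin in the flange, every fresh wheel is down on the spindle (all of step 1 and horizontal distance between each of wheel_1, wheel_2, wheel_3 and spindle_seat below 0.005 m and z of wheel_1 in the frame of spindle_seat between -0.004 and 0.032 m and angle between each of wheel_1, wheel_2, wheel_3's own z axis and vertical below 0.08 rad and linear speed of each of wheel_1, wheel_2, wheel_3 below 0.03 m/s and z of wheel_2 in the frame of spindle_seat between -0.004 and 0.032 m and z of wheel_3 in the frame of spindle_seat between -0.004 and 0.032 m), for 0.2 s.
4. with the pin in the flange, the collar is on the spindle above the wheels (all of step 3 and horizontal distance between collar and spindle_seat below 0.005 m and z of collar in the frame of spindle_seat between -0.004 and 0.046 m and angle between collar's own z axis and vertical below 0.08 rad and linear speed of collar below 0.03 m/s and z of collar in the frame of wheel_1 above 0.01 m and z of collar in the frame of wheel_2 above 0.01 m and z of collar in the frame of wheel_3 above 0.01 m), for 0.2 s.
At the end, for the whole second after the job is handed in: Worn wheel in the crate; each fresh wheel present and, above them, the collar on the spindle (within 5 mm of its axis, tilt < 0.08 rad, undersides < 32 mm, collar < 46 mm above the flange); pin in its stand (tip within 12 mm of its centre, < 16 mm above the table, tilt < 0.2 rad); all at rest (horizontal distance between pin_tip and pin_stand below 0.012 m and height (world z) of pin_tip below 0.016 m and angle between pin_tip's own z axis and vertical below 0.2 rad and x of worn_wheel in the frame of crate between -0.085 and 0.085 m and y of worn_wheel in the frame of crate between -0.06 and 0.06 m and height (world z) of worn_wheel below 0.045 m and linear speed of each of worn_wheel, wheel_1, wheel_2, wheel_3, collar, pin below 0.03 m/s and horizontal distance between each of wheel_1, wheel_2, wheel_3, collar and spindle_seat below 0.005 m and z of wheel_1 in the frame of spindle_seat between -0.004 and 0.032 m and angle between each of wheel_1, wheel_2, wheel_3, collar's own z axis and vertical below 0.08 rad and z of wheel_2 in the frame of spindle_seat between -0.004 and 0.032 m and z of wheel_3 in the frame of spindle_seat between -0.004 and 0.032 m and z of collar in the frame of spindle_seat between -0.004 and 0.046 m and z of collar in the frame of wheel_1 above 0.01 m and z of collar in the frame of wheel_2 above 0.01 m and z of collar in the frame of wheel_3 above 0.01 m); the robot touches nothing.
It fails at once if a bystander is moved more than 40 mm (distance of any of marble_block, slate_block, hammer, paste_can, bottle, brush, travertine_bar from where it was at the start of the episode above 0.04 m).
Of wheel_1, wheel_2, wheel_3 only 2 to 3 are there at a start; the rules pass over those that are not, and their reading is None.
At some moment in a run one of wheel_1, wheel_2, wheel_3, collar may be knocked a few centimetres aside while the robot is not near it.
It also fails if it takes over 210 s, if anything falls off the work surface, if the arm or the gripper's body presses on something with over 40 N, if the wrist force passes 120 N, or if a joint passes its speed limit or range.

### The arm

A 7-joint arm with a two-finger parallel gripper is mounted at the origin on the work surface. World frame = base frame: x ahead of the robot, y to its left, z up, the work surface at z = 0. Lengths are in m, angles in degrees, forces in N, time in s.
With the tool pointing down it reaches from about 0.425 to 0.875 m from the base axis. Payload 4.7 kg.
Tool frame: the origin (TCP) lies between the finger pads; the fingertips stand 11 mm ahead of it and the grasp point (between the pads) lies 8 mm behind it (env.tcp_to_tips is the distance from the TCP to the fingertips, in m); z points along the fingers, y is the line along which they close (so a half turn about z gives the same grasp; the last joint's range is limited). The gripper opens to 87 mm and grips with 3 to 60 N. Pads are 19 mm wide; open, the fingers measure 117 mm over their backs; the gripper's body (75 mm by 190 mm) begins 51 mm behind the grasp point.
Start: joints at [-62.962, 18.392, -4.016, 83.108, 1.295, 78.541, -3.26], TCP at [0.287, 0.583, 0.234] pointing down, gripper open.
Joint ranges: [-163.93, 163.93], [-17.29, 119.83], [-79.2, 71.16], [3.27, 140.29], [-89.18, 269.18], [5.43, 117.66], [-154.24, 154.24]. Speed limits (degrees/s): [147.25, 147.25, 180, 180, 180, 180, 180].

### API

Orientations are given as [roll, pitch, yaw] about the fixed x, y, z axes, in that order (R = Rz(yaw) Ry(pitch) Rx(roll)).
In Python, from cell import env, viewer gives the robot as it stands.
- The arm moves only by the tool step_arm, never from a script. Its arguments are lists of equal length, an entry for each row: "delta_pos": the shift along the tool's x, y, z in units of 0.2 m (1.0 is 0.2 m), a list of three; "rot": the turn, a rotation vector about the tool's x, y, z in units of 1.5 rad (1.0 is 1.5 rad), a list of three; "gripper": the gripper command: -1 is shut, 1 is fully open, values between are in proportion. A call has 1 to 20 rows; each row is the pose to reach, as a shift and turn from the pose commanded when the call began, along the tool's axes at that moment; what a row does not reach only later rows make up. A row lasts 1/8 s, in which the tool goes at most 62.5 mm and 10.7 degrees, less where a joint would pass 70% of its speed; a pose out of reach is approached as far as the arm can. A call with a number of a shift or a turn outside -1 to 1 is refused whole. A call with a gripper value outside its range is refused whole. The fingers move at their own pace and stop on an object; "squeeze" is the grip in N (left out, the last holds). Time passes only in rows, so rows that repeat a pose let the fingers close. It gives the time, the measured TCP pose, the force, the opening and the grip force at its end, in the units of the state.
- env.get_obs(): the state, without advancing time (a new reading comes with each control period).
- viewer.read_camera(name): name is "side" or "top"; returns a dict with "img" (420x560x3 uint8, red, green, blue), "fx", "fy", "cx", "cy" (pixels), "dist" ([k1, k2, p1, p2, k3] as OpenCV has them; the pictures are not rectified), "pose" (4x4, takes a point from camera to world coordinates). Camera axes: x right, y down, z forward; pixel columns grow to the right and rows downward; lengths in m; the calibration is good to about 2 mm. A picture is of the moment at which its call begins. There is no depth.
- env.sign_off(): hands the job in; it is judged then, once.
The state is a dict: "time_s": time; "qpos": joint angles; "joint_velocities": joint speeds; "effort": joint torques, N m; "tool_pos": TCP position; "tool_rot": TCP orientation; "force": force on the tool from outside, world axes, zero at the start; "wrist_torque": the same for the moment, N m; "grip_width": finger opening in m; "grasp_force": force on a finger pad.
Only numpy, scipy, OpenCV 4.12 (cv2) and the standard library are available. Lean on these libraries where they do the work, as an engineer would, in place of code of your own. Each camera call takes 0.05 s, during which the arm holds its last target. There are 200 camera calls.

## Working session

There is one attempt and no reset: what is moved stays moved. The work goes in short steps, Python scripts to look and compute and a tool call to move; the robot and the scene stay as the last step left them, time stands still between calls to the robot, and variables do not carry over. Pictures are saved under pics/ and viewed, at most 14 in all, crops included, and the job is handed in when it is done.

Besides the shell and the picture viewer there is one more tool, called after "Request:" as name(argument=value, ...) on one line, values as JSON. step_arm: Moves the arm, as the interface text tells. Shifts and turns lie within -1 to 1; 1 stands for 0.2 m of shift or 1.5 rad of turn. Its arguments: {"type":"object","properties":{"delta_pos":{"type":"array"},"rot":{"type":"array"},"gripper":{"type":"array"},"squeeze":{"type":"number"}},"required":["delta_pos","rot","gripper"]}

```bash
ls; mkdir -p pics
python3 - <<'E'
from cell import env, viewer
import cv2, numpy as np
o=env.get_obs(); print({k:np.round(v,4).tolist() for k,v in o.items()})
for n in("top","side"):
    c=viewer.read_camera(n); cv2.imwrite(f"pics/{n}0.png",cv2.resize(c["img"][:,:,::-1],(800,600),interpolation=cv2.INTER_CUBIC)); print(n,c["fx"],c["fy"],c["cx"],c["cy"],c["dist"],np.round(c["pose"],4).tolist())
E
```

```text
pics
{'time_s': 0.0, 'qpos': [-62.9627, 18.4393, -4.0143, 83.1737, 1.2955, 78.5401, -3.2615], 'joint_velocities': [0.0783, 0.0053, -0.0098, -0.0318, 0.071, -0.0403, -0.02], 'effort': [0.0001, -49.1296, -0.4035, -31.2525, -0.0637, 0.0439, 0.0002], 'tool_pos': [0.2871, 0.5826, 0.2325], 'tool_rot': [-179.8922, 0.0066, 153.7699], 'force': [0.667, 1.0224, -0.0152], 'wrist_torque': [0.0504, 0.0041, 0.0523], 'grasp_force': 0.0, 'grip_width': 0.0871}
top 500.1001408296944 500.1001408296944 273.2610194200951 217.63182376277723 [-0.04513734  0.          0.          0.          0.        ] [[-0.0132, -0.9922, 0.1243, 0.3984], [-0.9999, 0.0142, 0.007, 0.0356], [-0.0087, -0.1242, -0.9922, 1.248], [0.0, 0.0, 0.0, 1.0]]
side 514.8535966645038 514.8535966645038 279.11224221841707 195.94700595290087 [0.00986023 0.         0.         0.         0.        ] [[0.9998, -0.0145, -0.012, 0.5402], [0.0013, -0.581, 0.8139, -1.0168], [-0.0188, -0.8138, -0.5808, 0.8256], [0.0, 0.0, 0.0, 1.0]]
```

View pics/top0.png

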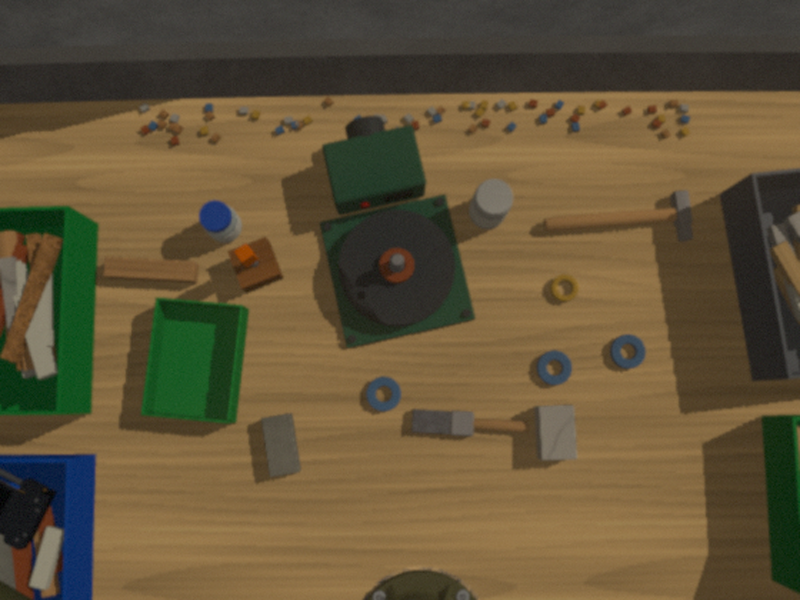

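View pics/side0.png

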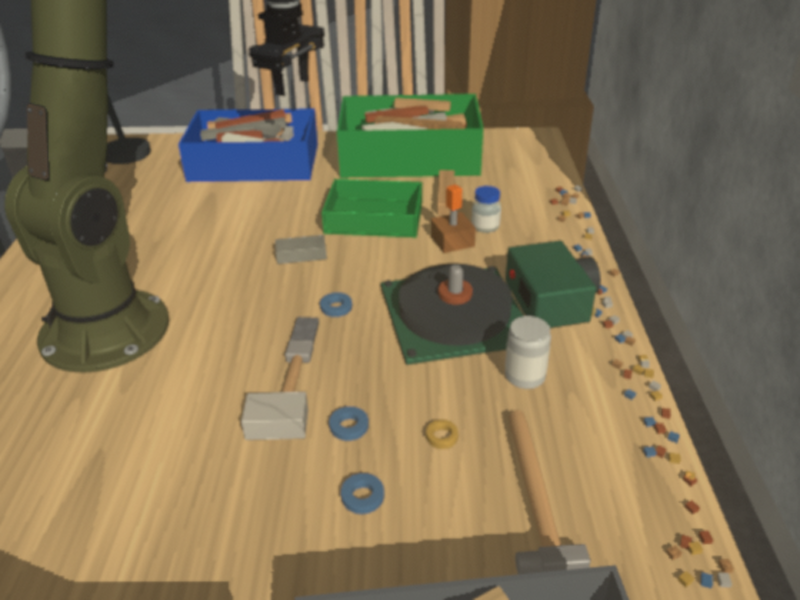

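Both views show three blue wheels (top picture (383,394), (554,368), (628,351)) and the collar at (564,289). The spindle top is at (397,262), the pin head at (244,255), and the crate centre near (197,362).

```bash
cat > h.py <<'E'
from cell import env, viewer
import cv2, numpy as np
def ray(c,u,v):
    K=np.array([[c["fx"],0,c["cx"]],[0,c["fy"],c["cy"]],[0,0,1]])
    p=cv2.undistortPoints(np.array([[[u,v]]],float),K,np.array(c["dist"]))[0,0]
    T=np.array(c["pose"]); return T[:3,3],T[:3,:3]@np.array([p[0],p[1],1])
def at(c,u,v,z):
    o,d=ray(c,u,v); return (o+d*(z-o[2])/d[2])[:2]
def big(U,s=0.7): return (np.array(U)+.5)*s-.5
def crop(c,u0,v0,w,h,k,name,gain=1):
    i=c["img"][v0:v0+h,u0:u0+w,::-1]
    i=np.clip(i*float(gain),0,255).astype(np.uint8)
    cv2.imwrite(name,cv2.resize(i,None,fx=k,fy=k,interpolation=cv2.INTER_CUBIC))
def proj(c,P):
    T=np.linalg.inv(np.array(c["pose"])); K=np.array([[c["fx"],0,c["cx"]],[0,c["fy"],c["cy"]],[0,0,1]])
    return cv2.projectPoints(np.array(P,float).reshape(-1,3),cv2.Rodrigues(T[:3,:3])[0],T[:3,3],K,np.array(c["dist"]))[0][:,0]
E
python3 - <<'E'
from h import *
c=viewer.read_camera("top");s=viewer.read_camera("side")
for n,U,z in [("spTop",(397,260),.103),("worn",(396,265),.059),("flange",(396,267),.045),("pinhead",(244,255),None),("w1",(383,393),.014),("w2",(554,368),.014),("w3",(628,351),.014),("collar",(564,288),.014),("crate",(203,311),.055),("crateUL",(158,300),.055),("crateUR",(247,308),.055),("crateLR",(238,423),.055),("crateLL",(143,413),.055),("bedUL",(321,222),.012),("bedUR",(444,197),.012),("bedLR",(473,318),.012),("bedLL",(349,346),.012),("standR",(268,240),.045),("standB",(283,274),.045),("standBL",(245,292),.045),("standL",(230,252),.045)]:
    if z is None:z=.127
    print(n,np.round(at(c,*big(U),z),4))
for n,U,z in [("w1",(337,302),.014),("w2",(349,421),.014),("w3",(362,491),.014),("collar",(442,431),.014),("spTop",(456,268),.103),("pinhead",(455,187),.127)]:
    print("side",n,np.round(at(s,*big(U),z),4))
# blue / brass segmentation
for nm,cam in(("top",c),("side",s)):
    hsv=cv2.cvtColor(cam["img"],cv2.COLOR_RGB2HSV)
    for lab,lo,hi in(("blue",(98,80,50),(115,255,255)),("orange",(5,200,120),(14,255,255)),("brass",(18,150,90),(28,255,255)),("worn",(3,120,60),(12,199,255))):
        n,L,st,ce=cv2.connectedComponentsWithStats(cv2.inRange(hsv,lo,hi))
        for i in range(1,n):
            if st[i,4]>60: print(nm,lab,st[i,4],np.round(ce[i],1),np.round(at(cam,*ce[i],{"orange":.127,"worn":.059}.get(lab,.014)),4))
crop(c,220,130,110,110,7.2/1.4,"pics/fl.png",2.2)
crop(c,150,150,60,60,8,"pics/pin.png",1.5)
a=cv2.resize(cv2.imread("pics/fl.png"),(560,560));b=cv2.imread("pics/pin.png")
m=np.zeros((560,800,3),np.uint8);m[:,:560]=a;m[:240,560:]=cv2.resize(b,(240,240));cv2.imwrite("pics/m1.png",m)
E
```

```text
spTop [0.6257 0.0321]
worn [0.6258 0.0337]
flange [0.625  0.0338]
pinhead [0.6329 0.2773]
w1 [0.4115 0.0591]
w2 [ 0.4501 -0.2363]
w3 [ 0.4775 -0.3662]
collar [ 0.5894 -0.2596]
crate [0.5526 0.3614]
crateUL [0.5726 0.4389]
crateUR [0.5567 0.2865]
crateLR [0.3645 0.2995]
crateLL [0.3825 0.4594]
bedUL [0.7144 0.1656]
bedUR [ 0.7567 -0.0536]
bedLR [ 0.5391 -0.099 ]
bedLL [0.4933 0.1172]
standR [0.6757 0.2537]
standB [0.6158 0.2274]
standBL [0.5856 0.2924]
standL [0.6557 0.3193]
side w1 [0.4102 0.0545]
side w2 [ 0.449  -0.2413]
side w3 [ 0.474  -0.3705]
side collar [ 0.5874 -0.2636]
side spTop [0.6238 0.0294]
side pinhead [0.6364 0.2771]
top blue 358 [150.6 151.2] [0.7278 0.354 ]
top blue 139 [440.3 246.9] [ 0.4742 -0.3681]
top blue 150 [387.8 258.1] [ 0.4485 -0.2367]
top blue 211 [268.  275.4] [0.4103 0.0591]
top blue 3133 [ 45.7 358.8] [0.2135 0.6048]
top orange 104 [170.5 176.5] [0.6372 0.2776]
top brass 205 [395. 201.] [ 0.5905 -0.2606]
top worn 121 [ 14.  174.6] [0.6635 0.6817]
top worn 327 [278.3 185.3] [0.6259 0.0307]
top worn 71 [  1.  215.5] [0.5621 0.709 ]
top worn 91 [ 32.1 364.5] [0.2072 0.6162]
top worn 349 [ 15.5 398.1] [0.1298 0.6538]
side blue 3267 [173.7 105.3] [0.1397 0.6965]
side blue 160 [340.7 136. ] [0.7217 0.4482]
side blue 113 [235.4 213.2] [0.4099 0.0461]
side blue 77 [244.9 302.8] [ 0.452 -0.265]
side blue 152 [253.  352.1] [ 0.4743 -0.3905]
side orange 76 [318.5 137.4] [0.6346 0.2385]
side brass 222 [309.  303.4] [ 0.5866 -0.2687]
side worn 212 [279.7  78.7] [0.5255 0.8167]
side worn 178 [175.5  82.9] [0.1364 0.7931]
side worn 69 [317.  138.6] [0.6388 0.3538]
side worn 245 [318.3 205.3] [0.6221 0.0148]
```

View pics/m1.png

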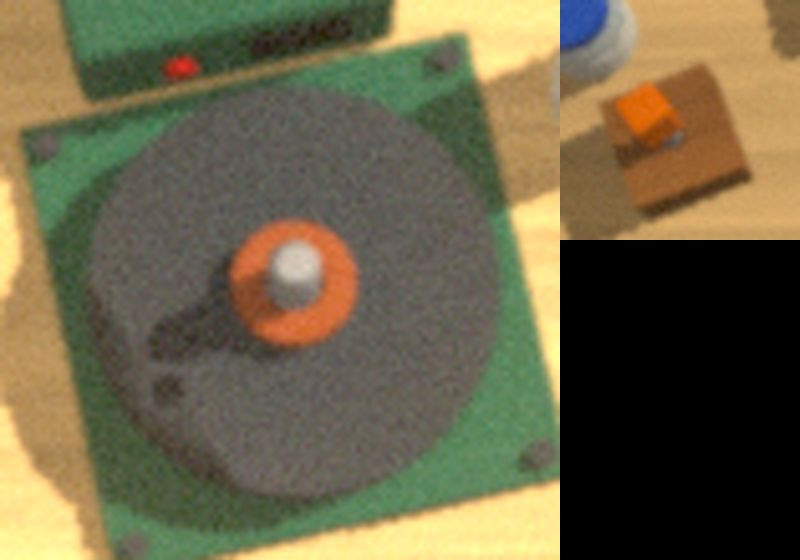

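The flange crop shows the spindle's shadow ending at (168,340) and a separate dark spot at (168,388), about where the hole should be. The pin head and stand are both turned by roughly 20–24°.

```bash
cat >> h.py <<'E'
from scipy.spatial.transform import Rotation as Rn
def plan(p,yaw,cur=None,curyaw=None):
    "row units from pose now (or given, tool down) to tool-down pose p,yaw"
    o=env.get_obs()
    P=np.array(o["tool_pos"] if cur is None else cur); r=o["tool_rot"] if curyaw is None else [180,0,curyaw]
    R=Rn.from_euler("xyz",r,degrees=True); G=Rn.from_euler("xyz",[180,0,yaw],degrees=True)
    print("dp",np.round(R.inv().apply(np.array(p)-P)/.2,3).tolist(),"rot",np.round((R.inv()*G).as_rotvec()/1.5,3).tolist())
E
python3 - <<'E'
from h import *
c=viewer.read_camera("top")
h=at(c,252.6,205.8,.045);s=np.array([.6257,.032]);print(h,h-s,np.linalg.norm(h-s),np.degrees(np.arctan2(*(h-s)[::-1])))
plan([.6345,.2755,.20],112)
plan([.6345,.2755,.105],112,[.6345,.2755,.20],112)
E
```

```text
[0.57885889 0.09389623] [-0.04684111  0.06189623] 0.07762237592583439 127.11728332195621
dp [-2.237, -0.611, 0.166] rot [-0.001, 0.0, 0.486]
dp [0.0, -0.0, 0.475] rot [0.0, 0.0, 0.0]
```

Request:
step_arm(delta_pos=[[-1,-0.3,0.1],[-1,-0.3,0.1],[-1,-0.3,0.1],[-1,-0.3,0.1],[-1,-0.3,0.1]], rot=[[0,0,0],[0,0,0],[0,0,0],[0,0,0],[0,0,0]], gripper=[1,1,1,1,1], squeeze=15)

```text
time_s: 0.88
tool_pos: [0.4421, 0.4387, 0.2133]
tool_rot: [-180.0, 0.0, 153.5]
force: [-1.0, 0.3, 0.6]
grip_width: 0.0872
grasp_force: 0.0
```

Request:
step_arm(delta_pos=[[-1,-0.3,0.05],[-1,-0.3,0.05],[-1,-0.3,0.05],[-1,-0.3,0.05],[-1,-0.3,0.05]], rot=[[0,0,0],[0,0,0],[0,0,0],[0,0,0],[0,0,0]], gripper=[1,1,1,1,1])

```text
time_s: 1.5
tool_pos: [0.593, 0.2991, 0.2032]
tool_rot: [180.0, -0.0, 153.7]
force: [-1.1, -0.1, -0.1]
grip_width: 0.0872
grasp_force: 0.0
```

Request:
step_arm(delta_pos=[[-0.237,-0.011,0],[-0.237,-0.011,0],[-0.237,-0.011,0],[-0.237,-0.011,0],[-0.237,-0.011,0],[-0.237,-0.011,0],[-0.237,-0.011,0]], rot=[[0,0,0.486],[0,0,0.486],[0,0,0.486],[0,0,0.486],[0,0,0.486],[0,0,0.486],[0,0,0.486]], gripper=[1,1,1,1,1,1,1])

```text
time_s: 2.38
tool_pos: [0.6341, 0.2767, 0.2037]
tool_rot: [180.0, -0.0, 112.2]
force: [0.2, -0.2, 0.5]
grip_width: 0.0873
grasp_force: 0.0
```

Run:
```python
from h import *
o=env.get_obs();print(o["tool_pos"],o["tool_rot"],o["qpos"],o["time_s"],o["force"])
c=viewer.read_camera("top");s=viewer.read_camera("side")
a=cv2.resize(c["img"][130:230,120:220,::-1],(400,400),interpolation=cv2.INTER_CUBIC);b=cv2.resize(s["img"][80:180,270:370,::-1],(400,400),interpolation=cv2.INTER_CUBIC)
cv2.imwrite("pics/m2.png",np.hstack([a,b]))
plan([.6345,.2755,.105],112)
```

```text
[0.63412331 0.27669279 0.2036506 ] [ 1.79996494e+02 -3.55011138e-02  1.12157735e+02] [-37.0666489   24.50770835  15.58791833  79.3267711   -6.60420353
  77.04559667   0.82071349] 2.375 [ 0.2354251  -0.22773861  0.46165258]
dp [-0.002, -0.001, 0.493] rot [0.0, -0.0, 0.001]
```

View pics/m2.png

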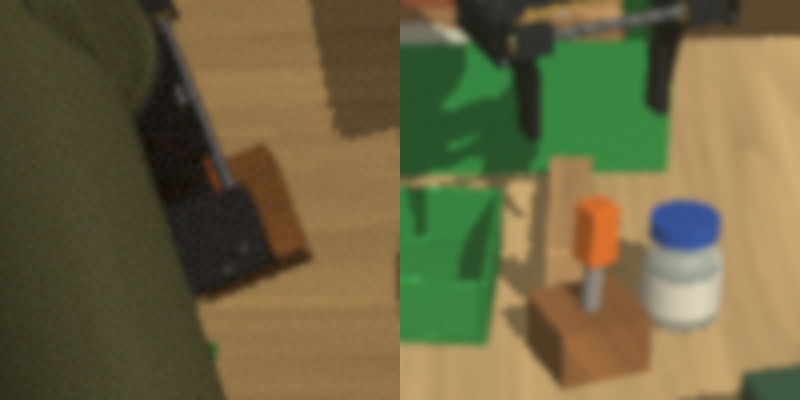

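The side half shows the open fingers straddling the orange head at (597,232). The top view is mostly hidden by the arm.

Request:
step_arm(delta_pos=[[0,0,0.25],[0,0,0.5],[0,0,0.51],[0,0,0.51],[0,0,0.51],[0,0,0.51],[0,0,0.51],[0,0,0.51],[0,0,0.51],[0,0,0.51],[0,0,0.51]], rot=[[0,0,0],[0,0,0],[0,0,0],[0,0,0],[0,0,0],[0,0,0],[0,0,0],[0,0,0],[0,0,0],[0,0,0],[0,0,0]], gripper=[1,1,1,1,-1,-1,-1,-1,-1,-1,-1], squeeze=10)

```text
time_s: 3.85
tool_pos: [0.6347, 0.2756, 0.1015]
tool_rot: [180.0, 0.0, 112.0]
force: [0.6, -0.1, 0.1]
grip_width: 0.025
grasp_force: 2.3
```

Request:
step_arm(delta_pos=[[0,0,0],[0,0,0],[0,0,-0.15],[0,0,-0.3],[0,0,-0.45],[0,0,-0.5],[0,0,-0.5],[0,0,-0.5]], rot=[[0,0,0],[0,0,0],[0,0,0],[0,0,0],[0,0,0],[0,0,0],[0,0,0],[0,0,0]], gripper=[-1,-1,-1,-1,-1,-1,-1,-1], squeeze=40)

```text
time_s: 4.85
tool_pos: [0.6337, 0.2754, 0.1995]
tool_rot: [-179.8, 0.0, 112.0]
force: [-0.3, -1.2, -2.5]
grip_width: 0.0239
grasp_force: 39.9
```

Run:
```python
from h import *
o=env.get_obs();print(o["tool_pos"],o["tool_rot"],o["grip_width"],o["force"])
plan([.579,.094,.165],112)
```

```text
[0.63370384 0.27542573 0.19954726] [-1.79826123e+02  1.10258071e-02  1.12008484e+02] 0.023852642241898564 [-0.31719209 -1.22663758 -2.54571594]
dp [-0.738, -0.593, 0.175] rot [-0.002, 0.0, 0.0]
```

Held (24 mm wide). I'll carry it over the hole and check from the side camera.

Request:
step_arm(delta_pos=[[-0.25,-0.2,0],[-0.5,-0.4,0.05],[-0.74,-0.59,0.15],[-0.74,-0.59,0.175],[-0.74,-0.59,0.175],[-0.74,-0.59,0.175],[-0.74,-0.59,0.175]], rot=[[0,0,0],[0,0,0],[0,0,0],[0,0,0],[0,0,0],[0,0,0],[0,0,0]], gripper=[-1,-1,-1,-1,-1,-1,-1])

```text
time_s: 5.72
tool_pos: [0.5811, 0.0961, 0.1668]
tool_rot: [180.0, -0.0, 112.2]
force: [-0.2, 0.2, -2.6]
grip_width: 0.0237
grasp_force: 39.9
```

Run:
```python
from h import *
o=env.get_obs();print(o["tool_pos"],o["tool_rot"],o["grip_width"],o["force"])
s=viewer.read_camera("side")
P=np.array([[.579,.094,.045],[*o["tool_pos"][:2],o["tool_pos"][2]-.0945],[.6257,.032,.103]])
print(proj(s,P))
crop(s,250,130,100,100,6,"pics/m3.png",1.8)
print((proj(s,P)-[250,130]+.5)*6)
```

```text
[0.58109365 0.09609292 0.16676211] [ 1.79963095e+02 -4.80060288e-03  1.12151148e+02] 0.02366417583409569 [-0.16623625  0.16489969 -2.59972712]
[[299.95603606 191.91598681]
 [300.78304763 182.88982304]
 [319.76452213 186.84881904]]
[[302.73621638 374.49592088]
 [307.69828577 320.33893826]
 [421.58713275 344.09291422]]
```

View pics/m3.png

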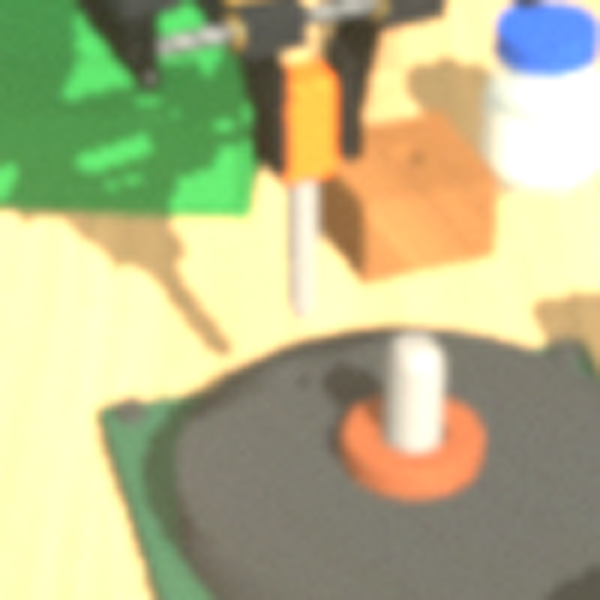

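The side crop shows the pin tip at (301,313), the hole's dark spot at (304,378) and the spindle top at (418,342). The tip is about over the hole, so I'll lower it with force checks.

Request:
step_arm(delta_pos=[[-0.02,-0.005,0],[-0.02,-0.005,0.05],[-0.02,-0.005,0.1],[-0.02,-0.005,0.12],[-0.02,-0.005,0.135],[-0.02,-0.005,0.15],[-0.02,-0.005,0.15],[-0.02,-0.005,0.15]], rot=[[0,0,0],[0,0,0],[0,0,0],[0,0,0],[0,0,0],[0,0,0],[0,0,0],[0,0,0]], gripper=[-1,-1,-1,-1,-1,-1,-1,-1])

```text
time_s: 6.78
tool_pos: [0.5808, 0.0903, 0.1364]
tool_rot: [-179.9, -0.0, 112.0]
force: [-2.2, 1.2, -1.7]
grip_width: 0.0238
grasp_force: 39.9
```

Request:
step_arm(delta_pos=[[0,0,0.015],[0,0,0.03],[0,0,0.03]], rot=[[0,0,0],[0,0,0],[0,0,0]], gripper=[-1,-1,-1])

```text
time_s: 7.15
tool_pos: [0.5791, 0.0902, 0.1301]
tool_rot: [-179.7, -0.1, 112.0]
force: [-6.7, -0.3, -0.8]
grip_width: 0.0235
grasp_force: 40.0
```

Request:
step_arm(delta_pos=[[0.006,-0.014,0],[0.006,-0.014,0.015],[0.006,-0.014,0.03],[0.006,-0.014,0.03]], rot=[[0,0,0],[0,0,0],[0,0,0],[0,0,0]], gripper=[-1,-1,-1,-1])

```text
time_s: 7.65
tool_pos: [0.5781, 0.0902, 0.124]
tool_rot: [-180.0, 0.0, 112.0]
force: [-3.1, -0.7, -3.6]
grip_width: 0.0237
grasp_force: 39.9
```

Request:
step_arm(delta_pos=[[0.002,-0.006,0.015],[0.002,-0.006,0.03],[0.002,-0.006,0.045],[0.002,-0.006,0.06],[0.002,-0.006,0.06]], rot=[[0,0,0],[0,0,0],[0,0,0],[0,0,0],[0,0,0]], gripper=[-1,-1,-1,-1,-1])

```text
time_s: 8.28
tool_pos: [0.577, 0.0902, 0.1123]
tool_rot: [180.0, 0.0, 112.0]
force: [-0.5, 0.1, -3.1]
grip_width: 0.0239
grasp_force: 39.9
```

Request:
step_arm(delta_pos=[[0,0,0],[0,0,0],[0,0,0],[0,0,0],[0,0,-0.2],[0,0,-0.4],[0,0,-0.5],[0,0,-0.5]], rot=[[0,0,0],[0,0,0],[0,0,0],[0,0,0],[0,0,0],[0,0,0],[0,0,0],[0,0,0]], gripper=[0.2,0.6,1,1,1,1,1,1])

```text
time_s: 9.28
tool_pos: [0.5781, 0.0903, 0.2144]
tool_rot: [179.8, 0.0, 112.0]
force: [0.4, -0.2, 0.4]
grip_width: 0.0858
grasp_force: 0.0
```

Run:
```python
from h import *
o=env.get_obs();print(o["tool_pos"],o["tool_rot"],o["grip_width"],o["force"],o["time_s"])
plan([.6236,.029,.16],127)
```

```text
[0.57807315 0.0903303  0.21442364] [1.79775644e+02 2.04107520e-02 1.12001609e+02] 0.08581853018239784 [ 0.36890226 -0.20795676  0.42380035] 9.275
dp [-0.37, 0.095, 0.273] rot [0.003, 0.001, -0.175]
```

Request:
step_arm(delta_pos=[[-0.37,0.095,0],[-0.37,0.095,0.1],[-0.37,0.095,0.27],[-0.37,0.095,0.27],[-0.37,0.095,0.27],[-0.37,0.095,0.27]], rot=[[0,0,-0.175],[0,0,-0.175],[0,0,-0.175],[0,0,-0.175],[0,0,-0.175],[0,0,-0.175]], gripper=[1,1,1,1,1,1])

```text
time_s: 10.02
tool_pos: [0.623, 0.0292, 0.16]
tool_rot: [179.9, 0.1, 127.1]
force: [0.7, 0.2, 0.7]
grip_width: 0.0869
grasp_force: 0.0
```

Run:
```python
from h import *
o=env.get_obs();print(o["tool_pos"],o["tool_rot"],o["grip_width"],o["force"],o["time_s"])
s=viewer.read_camera("side")
x,y,z=o["tool_pos"]
a=crop(s,260,120,110,110,5.4,"pics/m4.png",1.6)
plan([.6236,.029,.0585],127)
```

```text
[0.62303403 0.02921326 0.16003301] [1.79875669e+02 5.69188439e-02 1.27083591e+02] 0.0868631647268674 [0.68065319 0.21981377 0.72346428] 10.025
dp [-0.002, 0.001, 0.508] rot [0.001, 0.001, 0.001]
```

View pics/m4.png

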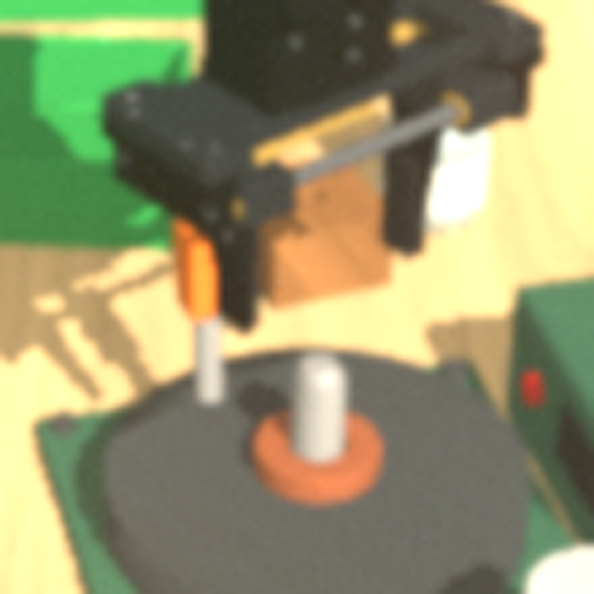

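The pin stands seated in the flange at (208,390). The fingers centre on the spindle, so I'll grip the worn wheel.

Request:
step_arm(delta_pos=[[0,0,0.2],[0,0,0.4],[0,0,0.48],[0,0,0.505],[0,0,0.505],[0,0,0.505],[0,0,0.505],[0,0,0.505],[0,0,0.505],[0,0,0.505],[0,0,0.505]], rot=[[0,0,0],[0,0,0],[0,0,0],[0,0,0],[0,0,0],[0,0,0],[0,0,0],[0,0,0],[0,0,0],[0,0,0],[0,0,0]], gripper=[1,1,1,1,1,-1,-1,-1,-1,-1,-1], squeeze=10)

```text
time_s: 11.45
tool_pos: [0.624, 0.03, 0.0584]
tool_rot: [179.8, 0.1, 127.1]
force: [3.5, 2.7, -0.2]
grip_width: 0.0602
grasp_force: 10.0
```

Request:
step_arm(delta_pos=[[0,0.006,0],[0,0.006,-0.05],[0,0.006,-0.15],[0,0.006,-0.3]], rot=[[0,0,0],[0,0,0],[0,0,0],[0,0,0]], gripper=[-1,-1,-1,-1], squeeze=20)

```text
time_s: 11.95
tool_pos: [0.623, 0.03, 0.1168]
tool_rot: [-179.9, -0.0, 127.1]
force: [0.5, 0.0, -0.7]
grip_width: 0.0595
grasp_force: 20.0
```

Request:
step_arm(delta_pos=[[0,0,-0.3],[0,0,-0.4],[0,0,-0.4]], rot=[[0,0,0],[0,0,0],[0,0,0]], gripper=[-1,-1,-1])

```text
time_s: 12.32
tool_pos: [0.6233, 0.0288, 0.1983]
tool_rot: [180.0, 0.0, 127.0]
force: [0.2, -0.3, -1.3]
grip_width: 0.0597
grasp_force: 20.0
```

Run:
```python
from h import *
o=env.get_obs();print(o["tool_pos"],o["tool_rot"],o["grip_width"],o["force"],o["time_s"])
plan([.469,.371,.19],127)
```

```text
[0.62328551 0.02876342 0.19830133] [1.79962908e+02 3.88450120e-02 1.27008113e+02] 0.05965759756732906 [ 0.20021426 -0.25479946 -1.34773466] 12.325
dp [1.831, 0.414, 0.041] rot [0.0, 0.0, 0.0]
```

Request:
step_arm(delta_pos=[[0.3,0.07,0],[0.6,0.14,0],[0.92,0.21,0],[0.92,0.21,0],[0.92,0.21,0]], rot=[[0,0,0],[0,0,0],[0,0,0],[0,0,0],[0,0,0]], gripper=[-1,-1,-1,-1,-1])

```text
time_s: 12.95
tool_pos: [0.5446, 0.2008, 0.1952]
tool_rot: [-179.7, 0.0, 127.1]
force: [0.3, -0.5, -0.7]
grip_width: 0.0598
grasp_force: 20.0
```

Request:
step_arm(delta_pos=[[0.3,0.07,0],[0.6,0.14,0],[0.91,0.2,0],[0.91,0.2,0],[0.91,0.2,0.3],[0.91,0.2,0.6],[0.91,0.2,0.8],[0.91,0.2,0.83],[0.91,0.2,0.83],[0.91,0.2,0.83],[0.91,0.2,0.83],[0.91,0.2,0.5],[0.91,0.2,0.2],[0.91,0.2,0],[0.91,0.2,0]], rot=[[0,0,0],[0,0,0],[0,0,0],[0,0,0],[0,0,0],[0,0,0],[0,0,0],[0,0,0],[0,0,0],[0,0,0],[0,0,0],[0,0,0],[0,0,0],[0,0,0],[0,0,0]], gripper=[-1,-1,-1,-1,-1,-1,-1,-1,0.9,0.9,0.9,0.9,0.9,0.9,0.9])

```text
time_s: 14.82
tool_pos: [0.4705, 0.3728, 0.2035]
tool_rot: [179.4, -0.1, 127.0]
force: [0.5, 0.6, -0.6]
grip_width: 0.083
grasp_force: 0.0
```

```bash
cat >> h.py <<'E'
def show(name,gain=1.3):
    c=viewer.read_camera("top");s=viewer.read_camera("side")
    im=np.hstack([cv2.resize(x["img"][v0:v0+300,u0:u0+400,::-1],(400,300)) for x,u0,v0 in((c,80,90),(s,150,100))])
    cv2.imwrite(name,np.clip(im*gain,0,255).astype(np.uint8))
    return c,s
def rings(c):
    hsv=cv2.cvtColor(c["img"],cv2.COLOR_RGB2HSV)
    for lab,lo,hi in(("blue",(95,70,40),(118,255,255)),("brass",(18,150,90),(28,255,255)),("red",(2,120,50),(12,255,255))):
        m=cv2.morphologyEx(cv2.inRange(hsv,lo,hi),cv2.MORPH_CLOSE,np.ones((3,3)))
        for k in cv2.findContours(m,cv2.RETR_EXTERNAL,cv2.CHAIN_APPROX_NONE)[0]:
            if 120<cv2.contourArea(k)<900 and len(k)>5:
                (u,v),r,_=cv2.fitEllipse(k)
                print(lab,np.round([u,v],1),np.round(r,1),np.round(at(c,u,v,.009),4))
E
python3 - <<'E'
from h import *
o=env.get_obs();print(o["tool_pos"],o["tool_rot"],o["grip_width"],o["force"],o["time_s"])
c,s=show("pics/m5.png")
rings(c);print("side");rings(s)
E
```

```text
[0.47046046 0.3728071  0.2035243 ] [ 1.79403539e+02 -6.11461228e-02  1.27045658e+02] 0.08296807278632716 [ 0.53851982  0.63938134 -0.59263584] 14.825
blue [268.1 275.4] [21.  21.2] [0.4104 0.0588]
blue [387.5 257.1] [20.5 21. ] [ 0.4511 -0.2371]
blue [439.1 245.6] [20.2 20.9] [ 0.4777 -0.3668]
blue [150.5 151.1] [20.5 21.5] [0.7293 0.3556]
brass [394.8 201. ] [18.2 18.6] [ 0.5914 -0.2612]
red [ 15.4 394.1] [12.8 56.8] [0.1279 0.6804]
red [ 29.9 361.7] [12.6 24. ] [0.2057 0.6465]
red [142.4 252.1] [19.3 20.3] [0.4719 0.3712]
side
blue [253.3 345. ] [25.1 26.8] [ 0.4738 -0.37  ]
blue [243.7 295.9] [20.4 23.9] [ 0.4476 -0.2405]
blue [234.8 212.7] [13.3 19.4] [0.4073 0.055 ]
blue [340.7 136.1] [11.3 16.6] [0.7229 0.4567]
brass [309.  303.4] [17.4 20.4] [ 0.5869 -0.264 ]
red [298.5 168.7] [10.2 20.5] [0.5804 0.2641]
red [181.5  81.9] [ 3.4 75.4] [0.1326 0.9205]
```

View pics/m5.png

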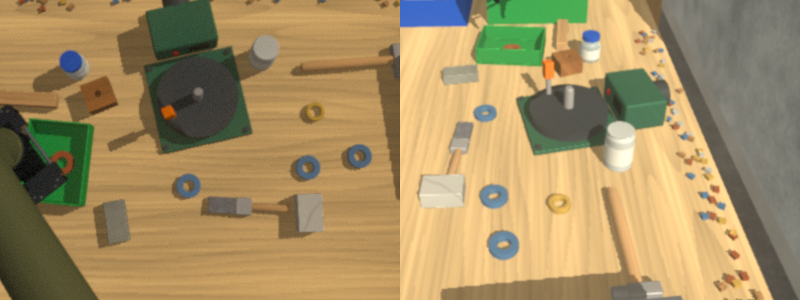

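The worn wheel lies in the crate at (62,160) in the top half and the pin still stands in the flange. All three fresh wheels and the collar are where they were. Next is wheel_2.

Request:
step_arm(delta_pos=[[-0.3,-0.24,0],[-0.6,-0.48,0],[-0.8,-0.64,0],[-0.8,-0.64,0],[-0.8,-0.64,0]], rot=[[0,0,0],[0,0,0],[0,0,0],[0,0,0],[0,0,0]], gripper=[1,1,1,1,1])

```text
time_s: 15.55
tool_pos: [0.462, 0.1653, 0.1968]
tool_rot: [-179.9, -0.0, 126.9]
force: [-0.5, 0.8, 0.6]
grip_width: 0.0871
grasp_force: 0.0
```

Request:
step_arm(delta_pos=[[-0.3,-0.24,0],[-0.6,-0.48,0],[-0.8,-0.64,0],[-0.8,-0.64,0],[-0.8,-0.64,0]], rot=[[0,0,0],[0,0,0],[0,0,0],[0,0,0],[0,0,0]], gripper=[1,1,1,1,1])

```text
time_s: 16.18
tool_pos: [0.457, -0.0376, 0.1973]
tool_rot: [-180.0, -0.0, 127.1]
force: [-0.2, 2.0, -0.0]
grip_width: 0.0868
grasp_force: 0.0
```

Request:
step_arm(delta_pos=[[-0.3,-0.24,0],[-0.6,-0.48,0],[-0.78,-0.64,0],[-0.78,-0.64,0.2],[-0.78,-0.64,0.4],[-0.78,-0.64,0.4],[-0.78,-0.64,0.4],[-0.78,-0.64,0.4],[-0.78,-0.64,0.4],[-0.78,-0.64,0.4]], rot=[[0,0,0.1],[0,0,0.2],[0,0,0.3],[0,0,0.4],[0,0,0.5],[0,0,0.6],[0,0,0.7],[0,0,0.85],[0,0,0.95],[0,0,1]], gripper=[1,1,1,1,1,1,1,1,1,1])

```text
time_s: 17.42
tool_pos: [0.4505, -0.2368, 0.1169]
tool_rot: [-179.9, -0.0, 41.2]
force: [-0.2, 0.3, -0.0]
grip_width: 0.0868
grasp_force: 0.0
```

Run:
```python
from h import *
o=env.get_obs();print(o["tool_pos"],o["tool_rot"],o["grip_width"],o["force"],o["time_s"],o["qpos"])
s=viewer.read_camera("side");rings(s)
plan([.4494,-.2388,.014],37)
```

```text
[ 0.45051852 -0.23676413  0.11693223] [-1.79948525e+02 -4.24507386e-03  4.12200974e+01] 0.08677895877290323 [-0.24184714  0.26298185 -0.00430619] 17.425 [-17.49232373   7.83826278  45.50207045 112.43751604  -6.33628814
  62.24298867 -18.07408488]
blue [253.3 345. ] [24.9 26.8] [ 0.4738 -0.37  ]
blue [243.7 295.9] [20.5 24.2] [ 0.4477 -0.2404]
blue [340.7 136.1] [11.3 16.6] [0.7229 0.4567]
brass [309.2 303.4] [17.2 20.1] [ 0.5873 -0.264 ]
red [298.4 168.5] [10.  20.6] [0.58   0.2656]
red [284.   78.1] [ 5.7 35.7] [0.5419 0.9412]
dp [-0.011, 0.004, 0.515] rot [-0.001, -0.0, 0.048]
```

Request:
step_arm(delta_pos=[[-0.01,0,0.2],[-0.01,0,0.4],[-0.01,0,0.5],[-0.01,0,0.515],[-0.01,0,0.515],[-0.01,0,0.515],[-0.01,0,0.515],[-0.01,0,0.515],[-0.01,0,0.515],[-0.01,0,0.515],[-0.01,0,0.515],[-0.01,0,0.515]], rot=[[0,0,0],[0,0,0],[0,0,0],[0,0,0],[0,0,0],[0,0,0],[0,0,0],[0,0,0],[0,0,0],[0,0,0],[0,0,0],[0,0,0]], gripper=[1,1,1,1,-1,-1,-1,-1,-1,1,1,1], squeeze=5)

```text
time_s: 18.98
tool_pos: [0.4468, -0.2416, 0.0144]
tool_rot: [-180.0, 0.0, 41.1]
force: [-0.2, -0.9, -0.2]
grip_width: 0.0805
grasp_force: 0.0
```

Request:
step_arm(delta_pos=[[0,0,0],[0,0,0],[0,0,0],[0,0,0],[0,0,0],[0,0,0],[0,0,0],[0,0,0],[0,0,0],[0,0,0],[0,0,0],[0,0,0],[0,0,0],[0,0,0],[0,0,0],[0,0,0]], rot=[[0,0,-0.12],[0,0,-0.24],[0,0,-0.36],[0,0,-0.48],[0,0,-0.6],[0,0,-0.72],[0,0,-0.84],[0,0,-0.95],[0,0,-1],[0,0,-1],[0,0,-1],[0,0,-1],[0,0,-1],[0,0,-1],[0,0,-1],[0,0,-1]], gripper=[1,1,1,1,1,1,1,1,1,1,-1,-1,-1,-1,-1,-1])

```text
time_s: 20.98
tool_pos: [0.447, -0.2416, 0.0145]
tool_rot: [180.0, -0.0, 127.0]
force: [0.0, 0.1, 0.1]
grip_width: 0.0604
grasp_force: 5.0
```

Request:
step_arm(delta_pos=[[0,0,0],[0,0,-0.2],[0,0,-0.4],[0,0,-0.65],[0,0,-0.65],[0,0,-0.65]], rot=[[0,0,0],[0,0,0],[0,0,0],[0,0,0],[0,0,0],[0,0,0]], gripper=[-1,-1,-1,-1,-1,-1], squeeze=20)

```text
time_s: 21.72
tool_pos: [0.4464, -0.2413, 0.1439]
tool_rot: [-180.0, -0.1, 127.0]
force: [-0.7, 0.2, -1.0]
grip_width: 0.0595
grasp_force: 20.0
```

Run:
```python
from h import *
o=env.get_obs();print(o["tool_pos"],o["tool_rot"],o["grip_width"],o["force"],o["time_s"])
plan([.625,.0308,.135],127)
```

```text
[ 0.44639159 -0.24131663  0.14389024] [-1.79986636e+02 -5.77071916e-02  1.27038177e+02] 0.05947879804069172 [-0.67211385  0.24215629 -1.04966569] 21.725
dp [0.548, 1.532, 0.045] rot [-0.0, -0.001, 0.0]
```

Request:
step_arm(delta_pos=[[0.1,0.3,0],[0.21,0.6,0],[0.29,0.8,0],[0.29,0.8,0],[0.29,0.8,0]], rot=[[0,0,0],[0,0,0],[0,0,0],[0,0,0],[0,0,0]], gripper=[-1,-1,-1,-1,-1])

```text
time_s: 22.35
tool_pos: [0.5383, -0.0996, 0.1428]
tool_rot: [-179.8, -0.1, 127.0]
force: [-0.6, -0.6, 0.3]
grip_width: 0.0595
grasp_force: 20.0
```

Request:
step_arm(delta_pos=[[0.09,0.25,0],[0.18,0.5,0],[0.258,0.732,0],[0.258,0.732,0.045],[0.258,0.732,0.045],[0.258,0.732,0.045],[0.258,0.732,0.045]], rot=[[0,0,0],[0,0,0],[0,0,0],[0,0,0],[0,0,0],[0,0,0],[0,0,0]], gripper=[-1,-1,-1,-1,-1,-1,-1])

```text
time_s: 23.22
tool_pos: [0.6253, 0.0288, 0.1361]
tool_rot: [180.0, 0.0, 126.9]
force: [-0.3, 0.9, 0.2]
grip_width: 0.0596
grasp_force: 20.0
```

Run:
```python
from h import *
o=env.get_obs();print(o["tool_pos"],o["tool_rot"],o["grip_width"],o["force"],o["time_s"])
s=viewer.read_camera("side");c=viewer.read_camera("top")
a=cv2.resize(c["img"][140:220,230:330,::-1],(400,320),interpolation=3);b=cv2.resize(s["img"][150:230,270:370,::-1],(400,320),interpolation=3)
cv2.imwrite("pics/m6.png",np.clip(np.hstack([a,b])*1.6,0,255))
plan([.625,.0308,.135],127)
```

```text
[0.62532407 0.02875042 0.13605106] [1.79975905e+02 2.57375507e-02 1.26901989e+02] 0.05960943771848212 [-0.26797393  0.90312096  0.23714842] 23.225
dp [0.006, 0.002, 0.005] rot [0.0, 0.0, -0.0][ WARN:0@1.093] global loadsave.cpp:1063 imwrite_ Unsupported depth image for selected encoder is fallbacked to CV_8U.
```

View pics/m6.png

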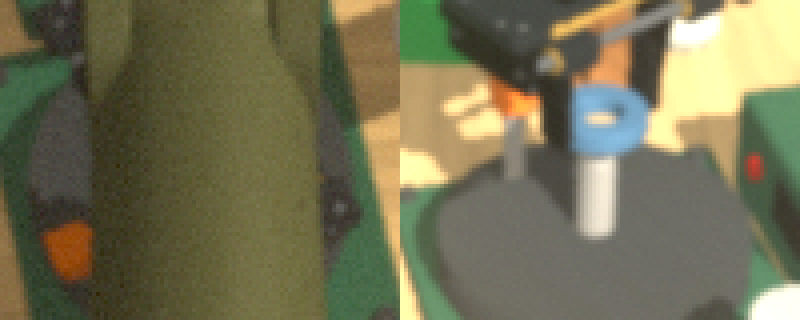

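The side half shows the held wheel centred near column 610 with the spindle near 598, so the wheel looks a few mm too far in +x. I'll quantify it.

Run:
```python
from h import *
s=viewer.read_camera("side");o=env.get_obs();x,y,z=o["tool_pos"]
h=cv2.cvtColor(s["img"],cv2.COLOR_RGB2HSV)
m=cv2.inRange(h,(95,70,40),(118,255,255))[150:200,290:345]
u=np.where(m.any(0))[0]+290;v=np.where(m.any(1))[0]+150
print("wheel px",u.min(),u.max(),v.min(),v.max())
print(proj(s,[[x,y,z],[x,y,z-.0145],[x,y,z-.0005],[.6236,.029,.103],[.6236,.029,.075],[.6236,.029,.06]]))
for r in(192,196,200,204): 
    g=s["img"][r,305:335].astype(int).sum(1); print(r,g.tolist())
```

```text
wheel px 313 331 172 187
[[320.10574563 176.14816258]
 [319.94282549 181.10310876]
 [320.1000899  176.32013451]
 [318.98886664 187.55053344]
 [318.6952181  196.77825393]
 [318.54104157 201.62631649]]
192 [138, 140, 135, 136, 135, 131, 139, 152, 190, 235, 290, 337, 376, 411, 436, 451, 450, 429, 371, 274, 212, 194, 195, 195, 196, 196, 197, 196, 196, 195]
196 [166, 146, 133, 135, 134, 134, 134, 144, 179, 236, 297, 343, 378, 405, 424, 439, 442, 422, 352, 257, 201, 198, 198, 196, 199, 196, 196, 198, 200, 195]
200 [199, 200, 185, 164, 145, 139, 137, 143, 183, 244, 306, 351, 380, 408, 425, 436, 437, 411, 342, 246, 203, 200, 196, 199, 198, 201, 200, 199, 204, 199]
204 [199, 200, 201, 202, 196, 195, 176, 162, 189, 255, 314, 355, 386, 410, 422, 432, 428, 394, 322, 234, 202, 199, 201, 204, 200, 202, 198, 201, 198, 197]
```

Request:
step_arm(delta_pos=[[0.012,0.003,0],[0.012,0.003,0.05],[0.012,0.003,0.09],[0.012,0.003,0.105],[0.012,0.003,0.105]], rot=[[0,0,0],[0,0,0],[0,0,0],[0,0,0],[0,0,0]], gripper=[-1,-1,-1,-1,-1])

```text
time_s: 24.0
tool_pos: [0.6243, 0.0326, 0.114]
tool_rot: [-180.0, -0.0, 127.0]
force: [0.2, 0.2, -1.4]
grip_width: 0.0593
grasp_force: 20.0
```

Request:
step_arm(delta_pos=[[0,0,0.02],[0,0,0.04],[0,0,0.04]], rot=[[0,0,0],[0,0,0],[0,0,0]], gripper=[-1,-1,-1])

```text
time_s: 24.38
tool_pos: [0.6242, 0.0327, 0.1061]
tool_rot: [-180.0, -0.0, 127.0]
force: [0.9, -0.7, -1.0]
grip_width: 0.0594
grasp_force: 20.0
```

Request:
step_arm(delta_pos=[[0,0,0.05],[0,0,0.1],[0,0,0.15],[0,0,0.2],[0,0,0.215],[0,0,0.215]], rot=[[0,0,0],[0,0,0],[0,0,0],[0,0,0],[0,0,0],[0,0,0]], gripper=[-1,-1,-1,-1,-1,-1])

```text
time_s: 25.12
tool_pos: [0.6244, 0.0327, 0.0633]
tool_rot: [-180.0, -0.0, 127.0]
force: [-0.3, 1.1, -1.3]
grip_width: 0.0595
grasp_force: 20.0
```

Request:
step_arm(delta_pos=[[0,0,0.015],[0,0,0.015],[0,0,0.015],[0,0,0.015],[0,0,0.015],[0,0,-0.2],[0,0,-0.4],[0,0,-0.6],[0,0,-0.6],[0,0,-0.6]], rot=[[0,0,0],[0,0,0],[0,0,0],[0,0,0],[0,0,0],[0,0,0],[0,0,0],[0,0,0],[0,0,0],[0,0,0]], gripper=[-1,-1,1,1,1,1,1,1,1,1])

```text
time_s: 26.38
tool_pos: [0.6242, 0.0327, 0.1831]
tool_rot: [-180.0, -0.0, 127.0]
force: [0.0, -0.9, -0.1]
grip_width: 0.0865
grasp_force: 0.0
```

Run:
```python
from h import *
o=env.get_obs();print(o["tool_pos"],o["tool_rot"],o["grip_width"],o["force"],o["time_s"])
c=viewer.read_camera("top");s=viewer.read_camera("side")
rings(c);print("side");rings(s)
plan([.4758,-.3684,.12],127)
```

```text
[0.62416709 0.03273488 0.18311333] [-1.79979613e+02 -2.26076602e-02  1.27042513e+02] 0.08654662530356622 [ 0.04780502 -0.86132618 -0.13053209] 26.375
blue [439.1 245.6] [20. 21.] [ 0.4776 -0.3669]
blue [150.5 151.2] [20.5 21.5] [0.7292 0.3556]
brass [394.8 201. ] [18.4 18.6] [ 0.5913 -0.2612]
red [ 15.  394.7] [12.2 55.3] [0.1265 0.6812]
red [ 29.5 362. ] [12.2 24.6] [0.2049 0.6474]
red [141.8 252.5] [20.7 20.9] [0.471  0.3726]
side
blue [253.3 345. ] [24.9 26.7] [ 0.4738 -0.3699]
blue [234.8 212.7] [13.3 19.3] [0.4074 0.055 ]
blue [318.7 203.9] [16.3 21.8] [0.629  0.0882]
brass [309.2 303.4] [17.4 20.2] [ 0.5872 -0.264 ]
red [297.9 169.5] [ 9.  21.5] [0.5783 0.2597]
red [181.5  81.9] [ 3.4 71.4] [0.1325 0.9205]
red [279.6  78.9] [ 5.9 46.7] [0.5242 0.9338]
dp [-1.156, -1.797, 0.312] rot [-0.002, -0.001, 0.0]
```

Request:
step_arm(delta_pos=[[-0.19,-0.3,0],[-0.38,-0.6,0],[-0.58,-0.9,0],[-0.58,-0.9,0],[-0.58,-0.9,0]], rot=[[0,0,0],[0,0,0],[0,0,0],[0,0,0],[0,0,0]], gripper=[1,1,1,1,1])

```text
time_s: 27.1
tool_pos: [0.549, -0.1711, 0.1826]
tool_rot: [-179.9, -0.0, 126.7]
force: [0.3, 1.3, -0.4]
grip_width: 0.0871
grasp_force: 0.0
```

Request:
step_arm(delta_pos=[[-0.19,-0.3,0],[-0.38,-0.6,0],[-0.576,-0.9,0],[-0.576,-0.9,0.1],[-0.576,-0.9,0.2],[-0.576,-0.9,0.3],[-0.576,-0.9,0.3],[-0.576,-0.9,0.3],[-0.576,-0.9,0.3],[-0.576,-0.9,0.3],[-0.576,-0.9,0.3]], rot=[[0,0,0.1],[0,0,0.2],[0,0,0.3],[0,0,0.4],[0,0,0.5],[0,0,0.6],[0,0,0.7],[0,0,0.85],[0,0,0.95],[0,0,1],[0,0,1]], gripper=[1,1,1,1,1,1,1,1,1,1,1])

```text
time_s: 28.48
tool_pos: [0.4777, -0.3665, 0.1225]
tool_rot: [-179.9, -0.0, 41.3]
force: [-0.0, 0.5, 0.1]
grip_width: 0.087
grasp_force: 0.0
```

Run:
```python
from h import *
plan([.4758,-.3684,.0145],41)
```

```text
dp [-0.013, 0.002, 0.54] rot [-0.001, -0.0, 0.004]
```

Request:
step_arm(delta_pos=[[0,0,0.2],[0,0,0.4],[0,0,0.52],[0,0,0.54],[0,0,0.54],[0,0,0.54],[0,0,0.54],[0,0,0.54],[0,0,0.54],[0,0,0.54],[0,0,0.54],[0,0,0.54]], rot=[[0,0,0],[0,0,0],[0,0,0],[0,0,0],[0,0,0],[0,0,0],[0,0,0],[0,0,0],[0,0,0],[0,0,0],[0,0,0],[0,0,0]], gripper=[1,1,1,1,-1,-1,-1,-1,-1,1,1,1], squeeze=5)

```text
time_s: 29.98
tool_pos: [0.4763, -0.3686, 0.0153]
tool_rot: [-180.0, 0.0, 41.1]
force: [0.1, 1.2, 0.5]
grip_width: 0.0819
grasp_force: 0.0
```

Request:
step_arm(delta_pos=[[0,0,0],[0,0,0],[0,0,0],[0,0,0],[0,0,0],[0,0,0],[0,0,0],[0,0,0],[0,0,0],[0,0,0],[0,0,0],[0,0,0],[0,0,0],[0,0,0],[0,0,0],[0,0,0]], rot=[[0,0,-0.12],[0,0,-0.24],[0,0,-0.36],[0,0,-0.48],[0,0,-0.6],[0,0,-0.72],[0,0,-0.84],[0,0,-0.95],[0,0,-1],[0,0,-1],[0,0,-1],[0,0,-1],[0,0,-1],[0,0,-1],[0,0,-1],[0,0,-1]], gripper=[1,1,1,1,1,1,1,1,1,1,-1,-1,-1,-1,-1,-1])

```text
time_s: 31.98
tool_pos: [0.4765, -0.3686, 0.0155]
tool_rot: [180.0, -0.0, 127.0]
force: [-0.3, -0.6, 0.4]
grip_width: 0.06
grasp_force: 5.0
```

Request:
step_arm(delta_pos=[[0,0,0],[0,0,-0.2],[0,0,-0.4],[0,0,-0.65],[0,0,-0.65],[0,0,-0.65]], rot=[[0,0,0],[0,0,0],[0,0,0],[0,0,0],[0,0,0],[0,0,0]], gripper=[-1,-1,-1,-1,-1,-1], squeeze=20)

```text
time_s: 32.72
tool_pos: [0.476, -0.3682, 0.1447]
tool_rot: [-180.0, -0.1, 127.0]
force: [0.2, 0.1, -2.1]
grip_width: 0.059
grasp_force: 20.0
```

Run:
```python
from h import *
plan([.6244,.0325,.135],127)
```

```text
dp [1.152, 1.799, 0.05] rot [-0.0, -0.001, 0.001]
```

Request:
step_arm(delta_pos=[[0.19,0.3,0],[0.38,0.6,0],[0.58,0.9,0],[0.58,0.9,0],[0.58,0.9,0]], rot=[[0,0,0],[0,0,0],[0,0,0],[0,0,0],[0,0,0]], gripper=[-1,-1,-1,-1,-1])

```text
time_s: 33.35
tool_pos: [0.5499, -0.1639, 0.1432]
tool_rot: [-179.9, -0.2, 127.4]
force: [0.2, -0.7, -1.1]
grip_width: 0.0597
grasp_force: 20.0
```

Request:
step_arm(delta_pos=[[0.19,0.3,0],[0.38,0.6,0],[0.572,0.899,0],[0.572,0.899,0],[0.572,0.899,0.03],[0.572,0.899,0.03],[0.572,0.899,0.03],[0.572,0.899,0.03],[0.572,0.899,0.03]], rot=[[0,0,0],[0,0,0],[0,0,0],[0,0,0],[0,0,0],[0,0,0],[0,0,0],[0,0,0],[0,0,0]], gripper=[-1,-1,-1,-1,-1,-1,-1,-1,-1])

```text
time_s: 34.48
tool_pos: [0.6249, 0.0313, 0.1398]
tool_rot: [180.0, 0.0, 127.0]
force: [0.1, -0.4, -2.2]
grip_width: 0.0594
grasp_force: 20.0
```

Run:
```python
from h import *
plan([.6244,.0327,.115],127)
```

```text
dp [0.007, 0.002, 0.124] rot [0.0, 0.0, -0.0]
```

Request:
step_arm(delta_pos=[[0.003,0.001,0],[0.003,0.001,0.05],[0.003,0.001,0.1],[0.003,0.001,0.12],[0.003,0.001,0.12]], rot=[[0,0,0],[0,0,0],[0,0,0],[0,0,0],[0,0,0]], gripper=[-1,-1,-1,-1,-1])

```text
time_s: 35.1
tool_pos: [0.6242, 0.0326, 0.1148]
tool_rot: [-179.9, -0.0, 127.0]
force: [0.5, 1.2, -0.8]
grip_width: 0.0597
grasp_force: 20.0
```

Request:
step_arm(delta_pos=[[0,0,0.03],[0,0,0.06],[0,0,0.1],[0,0,0.15],[0,0,0.19],[0,0,0.19]], rot=[[0,0,0],[0,0,0],[0,0,0],[0,0,0],[0,0,0],[0,0,0]], gripper=[-1,-1,-1,-1,-1,-1])

```text
time_s: 35.85
tool_pos: [0.6239, 0.0326, 0.0764]
tool_rot: [-179.9, -0.1, 127.0]
force: [-0.3, 0.2, -0.3]
grip_width: 0.0594
grasp_force: 20.0
```

Request:
step_arm(delta_pos=[[0,0,0.008],[0,0,0.008],[0,0,0.008],[0,0,0.008],[0,0,0.008],[0,0,-0.2],[0,0,-0.4],[0,0,-0.53],[0,0,-0.53],[0,0,-0.53]], rot=[[0,0,0],[0,0,0],[0,0,0],[0,0,0],[0,0,0],[0,0,0],[0,0,0],[0,0,0],[0,0,0],[0,0,0]], gripper=[-1,-1,1,1,1,1,1,1,1,1])

```text
time_s: 37.1
tool_pos: [0.6241, 0.0326, 0.1825]
tool_rot: [-179.9, -0.0, 127.0]
force: [-0.5, 0.3, -0.6]
grip_width: 0.087
grasp_force: 0.0
```

Run:
```python
from h import *
o=env.get_obs();print(o["tool_pos"],o["qpos"])
c,s=show("pics/m7.png")
rings(c);print("side");rings(s)
plan([.45,.10,.18],127)
```

```text
[0.62405016 0.03256257 0.18251259] [-14.66249721  16.96867594  11.26584865  91.22710717  -3.433186
  72.22119933  34.22598369]
blue [150.5 151.2] [20.6 21.5] [0.7291 0.3556]
brass [394.8 201.1] [18.1 18.5] [ 0.5912 -0.2612]
red [ 15.  394.9] [12.2 56.6] [0.126  0.6812]
red [ 29.4 361.6] [12.2 22.5] [0.206  0.6477]
red [141.8 252.6] [21.1 21.2] [0.4706 0.3727]
side
blue [234.8 212.7] [13.3 19.2] [0.4075 0.0551]
blue [318.9 202.1] [20.8 22.9] [0.63   0.0963]
brass [309.  303.3] [17.2 20.4] [ 0.587 -0.264]
red [298.  169.4] [ 9.3 21.6] [0.5785 0.2602]
red [180.3  82.1] [ 3.5 77.2] [0.1282 0.9184]
red [279.4  78.9] [ 5.9 46.6] [0.5235 0.9338]
dp [0.792, -0.49, 0.011] rot [-0.002, -0.001, 0.001]
```

View pics/m7.png

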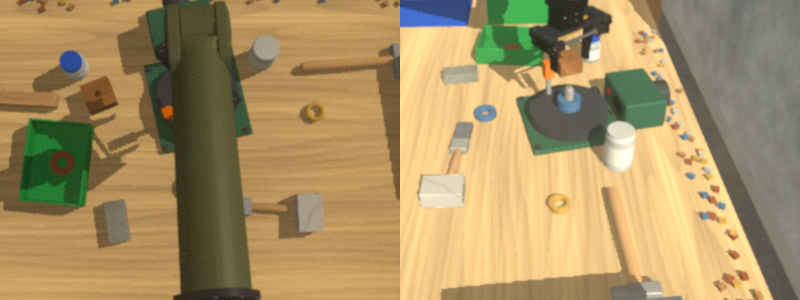

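Two wheels are on the spindle in the side half at (569,102). wheel_1 is at (485,112) with the collar at (558,203), both unmoved. I'll approach wheel_1 next, which is near the inner reach limit.

Request:
step_arm(delta_pos=[[0.25,-0.26,0],[0.5,-0.52,0],[0.745,-0.786,0],[0.745,-0.786,0],[0.745,-0.786,0.1],[0.745,-0.786,0.2],[0.745,-0.786,0.3],[0.745,-0.786,0.4],[0.745,-0.786,0.5],[0.745,-0.786,0.5],[0.745,-0.786,0.5],[0.745,-0.786,0.5]], rot=[[0,0,0.1],[0,0,0.2],[0,0,0.3],[0,0,0.4],[0,0,0.5],[0,0,0.6],[0,0,0.7],[0,0,0.85],[0,0,0.95],[0,0,1],[0,0,1],[0,0,1]], gripper=[1,1,1,1,1,1,1,1,1,1,1,1])

```text
time_s: 38.7
tool_pos: [0.4093, 0.0568, 0.0834]
tool_rot: [-180.0, 0.0, 41.2]
force: [0.3, 0.6, -0.3]
grip_width: 0.0871
grasp_force: 0.0
```

Run:
```python
from h import *
o=env.get_obs();print(o["tool_pos"],o["tool_rot"],o["qpos"])
plan([.409,.057,.0155],41)
```

```text
[0.40927345 0.0567582  0.08336521] [-1.79991092e+02  1.38717194e-02  4.11722791e+01] [-18.06018538  -2.72532099   6.36161491 125.20546163   0.35673016
  57.52006551 -60.72508271]
dp [-0.0, -0.002, 0.339] rot [-0.0, 0.0, 0.002]
```

Request:
step_arm(delta_pos=[[0,0,0.15],[0,0,0.3],[0,0,0.34],[0,0,0.34],[0,0,0.34],[0,0,0.34],[0,0,0.34],[0,0,0.34],[0,0,0.34],[0,0,0.34],[0,0,0.34],[0,0,0.34]], rot=[[0,0,0],[0,0,0],[0,0,0],[0,0,0],[0,0,0],[0,0,0],[0,0,0],[0,0,0],[0,0,0],[0,0,0],[0,0,0],[0,0,0]], gripper=[1,1,1,1,-1,-1,-1,-1,-1,0.7,0.7,0.7], squeeze=5)

```text
time_s: 40.2
tool_pos: [0.4093, 0.0567, 0.0154]
tool_rot: [-180.0, 0.0, 41.1]
force: [-0.1, -0.0, -0.2]
grip_width: 0.0728
grasp_force: 0.0
```

Reached it. Now I'll turn, grip and lift.

Request:
step_arm(delta_pos=[[0,0,0],[0,0,0],[0,0,0],[0,0,0],[0,0,0],[0,0,0],[0,0,0],[0,0,0],[0,0,0],[0,0,0],[0,0,0],[0,0,0],[0,0,0],[0,0,0],[0,0,0],[0,0,0]], rot=[[0,0,-0.12],[0,0,-0.24],[0,0,-0.36],[0,0,-0.48],[0,0,-0.6],[0,0,-0.72],[0,0,-0.84],[0,0,-0.95],[0,0,-1],[0,0,-1],[0,0,-1],[0,0,-1],[0,0,-1],[0,0,-1],[0,0,-1],[0,0,-1]], gripper=[0.7,0.7,0.7,0.7,0.7,0.7,0.7,0.7,0.7,0.7,-1,-1,-1,-1,-1,-1])

```text
time_s: 42.2
tool_pos: [0.4094, 0.0568, 0.0156]
tool_rot: [180.0, -0.0, 127.0]
force: [-0.3, 0.5, 0.4]
grip_width: 0.0605
grasp_force: 5.0
```

Request:
step_arm(delta_pos=[[0,0,0],[0,0,-0.2],[0,0,-0.4],[0,0,-0.7],[0,0,-0.9],[0,0,-0.95],[0,0,-0.95]], rot=[[0,0,0],[0,0,0],[0,0,0],[0,0,0],[0,0,0],[0,0,0],[0,0,0]], gripper=[-1,-1,-1,-1,-1,-1,-1], squeeze=20)

```text
time_s: 43.08
tool_pos: [0.4092, 0.0568, 0.2051]
tool_rot: [-180.0, -0.0, 127.0]
force: [-0.3, 0.4, -2.7]
grip_width: 0.0597
grasp_force: 20.0
```

Run:
```python
from h import *
plan([.6243,.0325,.135],127)
```

```text
dp [-0.745, 0.785, 0.35] rot [-0.0, -0.0, 0.0]
```

Request:
step_arm(delta_pos=[[-0.2,0.2,0],[-0.4,0.4,0],[-0.6,0.6,0],[-0.746,0.785,0],[-0.746,0.785,0],[-0.746,0.785,0.1],[-0.746,0.785,0.25],[-0.746,0.785,0.34],[-0.746,0.785,0.34],[-0.746,0.785,0.34],[-0.746,0.785,0.34]], rot=[[0,0,0],[0,0,0],[0,0,0],[0,0,0],[0,0,0],[0,0,0],[0,0,0],[0,0,0],[0,0,0],[0,0,0],[0,0,0]], gripper=[-1,-1,-1,-1,-1,-1,-1,-1,-1,-1,-1])

```text
time_s: 44.45
tool_pos: [0.6254, 0.0323, 0.139]
tool_rot: [179.9, 0.1, 127.0]
force: [-0.0, 0.1, -1.1]
grip_width: 0.0598
grasp_force: 20.0
```

Run:
```python
from h import *
plan([.6242,.0326,.115],127)
```

```text
dp [0.005, -0.004, 0.12] rot [0.001, 0.001, 0.0]
```

Request:
step_arm(delta_pos=[[0.003,-0.002,0],[0.003,-0.002,0.05],[0.003,-0.002,0.1],[0.003,-0.002,0.12],[0.003,-0.002,0.12]], rot=[[0,0,0],[0,0,0],[0,0,0],[0,0,0],[0,0,0]], gripper=[-1,-1,-1,-1,-1])

```text
time_s: 45.08
tool_pos: [0.6235, 0.0325, 0.1128]
tool_rot: [-179.9, -0.0, 127.0]
force: [-0.8, -0.1, -1.3]
grip_width: 0.0596
grasp_force: 20.0
```

Request:
step_arm(delta_pos=[[0.001,0.003,0.03],[0.001,0.003,0.06],[0.001,0.003,0.09],[0.001,0.003,0.11],[0.001,0.003,0.11]], rot=[[0,0,0],[0,0,0],[0,0,0],[0,0,0],[0,0,0]], gripper=[-1,-1,-1,-1,-1])

```text
time_s: 45.7
tool_pos: [0.624, 0.033, 0.0911]
tool_rot: [-180.0, -0.0, 127.0]
force: [-1.0, -0.9, -0.6]
grip_width: 0.0597
grasp_force: 20.0
```

Request:
step_arm(delta_pos=[[0,0,0.006],[0,0,0.006],[0,0,0.006],[0,0,0.006],[0,0,0.006],[0,0,-0.2],[0,0,-0.4],[0,0,-0.46],[0,0,-0.46],[0,0,-0.46]], rot=[[0,0,0],[0,0,0],[0,0,0],[0,0,0],[0,0,0],[0,0,0],[0,0,0],[0,0,0],[0,0,0],[0,0,0]], gripper=[-1,-1,1,1,1,1,1,1,1,1])

```text
time_s: 46.95
tool_pos: [0.6232, 0.0331, 0.1817]
tool_rot: [-179.9, -0.1, 127.0]
force: [0.9, 1.2, 0.6]
grip_width: 0.087
grasp_force: 0.0
```

Run:
```python
from h import *
o=env.get_obs();print(o["tool_pos"])
c,s=show("pics/m8.png")
rings(c);print("side");rings(s)
plan([.589,-.2626,.12],127)
```

```text
[0.62324926 0.03305317 0.18167431]
blue [150.5 151.2] [20.5 21.6] [0.7292 0.3556]
brass [394.7 201.2] [18.4 18.7] [ 0.5908 -0.261 ]
red [ 15.  394.3] [12.2 55.5] [0.1274 0.6812]
red [ 29.7 361.8] [11.6 25.6] [0.2055 0.647 ]
red [141.5 252.4] [20.8 21.4] [0.4712 0.3733]
side
blue [318.9 199.8] [23.5 26.2] [0.6306 0.1068]
brass [309.  303.4] [17.4 20.3] [ 0.5868 -0.2641]
red [297.9 169.6] [ 9.3 21.3] [0.5784 0.2595]
red [181.4  81.9] [ 3.4 76.4] [0.1323 0.9202]
red [279.7  78.9] [ 6.  46.7] [0.5245 0.9342]
dp [-1.077, -1.027, 0.31] rot [-0.002, -0.001, 0.001]
```

View pics/m8.png

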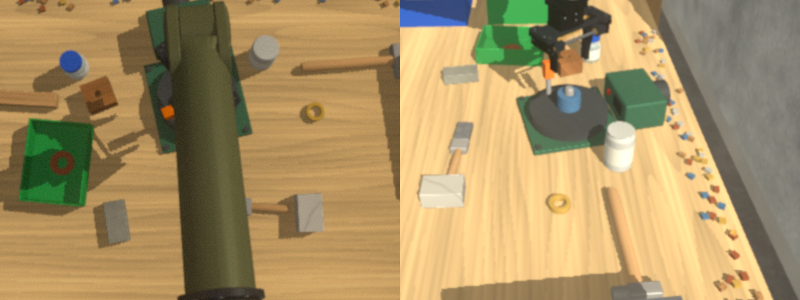

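All three wheels are stacked on the spindle (side half, (569,98)) and the collar is still at (558,203). Collar next.

Request:
step_arm(delta_pos=[[-0.2,-0.2,0],[-0.4,-0.4,0],[-0.54,-0.52,0],[-0.54,-0.52,0],[-0.54,-0.52,0]], rot=[[0,0,0],[0,0,0],[0,0,0],[0,0,0],[0,0,0]], gripper=[1,1,1,1,1])

```text
time_s: 47.68
tool_pos: [0.6061, -0.1147, 0.1826]
tool_rot: [-180.0, -0.1, 127.1]
force: [-0.0, 0.5, 0.2]
grip_width: 0.0871
grasp_force: 0.0
```

Request:
step_arm(delta_pos=[[-0.2,-0.2,0],[-0.4,-0.4,0],[-0.537,-0.507,0],[-0.537,-0.507,0.1],[-0.537,-0.507,0.2],[-0.537,-0.507,0.3],[-0.537,-0.507,0.3],[-0.537,-0.507,0.3],[-0.537,-0.507,0.3],[-0.537,-0.507,0.3],[-0.537,-0.507,0.3]], rot=[[0,0,0.1],[0,0,0.2],[0,0,0.3],[0,0,0.4],[0,0,0.5],[0,0,0.6],[0,0,0.7],[0,0,0.85],[0,0,0.95],[0,0,1],[0,0,1]], gripper=[1,1,1,1,1,1,1,1,1,1,1])

```text
time_s: 49.05
tool_pos: [0.5909, -0.2603, 0.1229]
tool_rot: [-179.9, -0.0, 41.3]
force: [0.5, -0.2, 0.7]
grip_width: 0.0872
grasp_force: 0.0
```

Run:
```python
from h import *
s=viewer.read_camera("side");rings(s)
plan([.589,-.2626,.0155],41)
```

```text
brass [308.9 303.4] [17.3 20.3] [ 0.5868 -0.2642]
red [180.   82.2] [ 3.4 73.5] [0.127  0.9177]
dp [-0.013, 0.002, 0.538] rot [-0.001, -0.0, 0.004]
```

Request:
step_arm(delta_pos=[[0,0,0.2],[0,0,0.4],[0,0,0.52],[0,0,0.538],[0,0,0.538],[0,0,0.538],[0,0,0.538],[0,0,0.538],[0,0,0.538],[0,0,0.538],[0,0,0.538],[0,0,0.538]], rot=[[0,0,0],[0,0,0],[0,0,0],[0,0,0],[0,0,0],[0,0,0],[0,0,0],[0,0,0],[0,0,0],[0,0,0],[0,0,0],[0,0,0]], gripper=[1,1,1,1,-1,-1,-1,-1,-1,-1,1,1], squeeze=5)

```text
time_s: 50.6
tool_pos: [0.5901, -0.2628, 0.0158]
tool_rot: [180.0, 0.0, 41.1]
force: [-0.0, 0.2, 0.3]
grip_width: 0.0608
grasp_force: 0.0
```

Request:
step_arm(delta_pos=[[0,0,0],[0,0,0],[0,0,0],[0,0,0],[0,0,0],[0,0,0],[0,0,0],[0,0,0],[0,0,0],[0,0,0],[0,0,0],[0,0,0],[0,0,0],[0,0,0],[0,0,0],[0,0,0],[0,0,0]], rot=[[0,0,-0.12],[0,0,-0.24],[0,0,-0.36],[0,0,-0.48],[0,0,-0.6],[0,0,-0.72],[0,0,-0.84],[0,0,-0.95],[0,0,-1],[0,0,-1],[0,0,-1],[0,0,-1],[0,0,-1],[0,0,-1],[0,0,-1],[0,0,-1],[0,0,-1]], gripper=[1,1,1,1,1,1,1,1,1,1,-1,-1,-1,-1,-1,-1,-1])

```text
time_s: 52.72
tool_pos: [0.59, -0.2626, 0.0159]
tool_rot: [-180.0, -0.0, 127.0]
force: [0.5, -0.6, -0.6]
grip_width: 0.047
grasp_force: 5.0
```

Request:
step_arm(delta_pos=[[0,0,0],[0,0,-0.2],[0,0,-0.4],[0,0,-0.65],[0,0,-0.65],[0,0,-0.65]], rot=[[0,0,0],[0,0,0],[0,0,0],[0,0,0],[0,0,0],[0,0,0]], gripper=[-1,-1,-1,-1,-1,-1], squeeze=20)

```text
time_s: 53.48
tool_pos: [0.5895, -0.2622, 0.1449]
tool_rot: [-180.0, -0.1, 127.1]
force: [-0.2, -0.1, -2.2]
grip_width: 0.0466
grasp_force: 20.0
```

Run:
```python
from h import *
plan([.6241,.0327,.138],127)
```

```text
dp [1.072, 1.027, 0.036] rot [-0.0, -0.001, 0.001]
```

Request:
step_arm(delta_pos=[[0.2,0.2,0],[0.4,0.4,0],[0.54,0.52,0],[0.54,0.52,0],[0.54,0.52,0]], rot=[[0,0,0],[0,0,0],[0,0,0],[0,0,0],[0,0,0]], gripper=[-1,-1,-1,-1,-1])

```text
time_s: 54.1
tool_pos: [0.6068, -0.1144, 0.1441]
tool_rot: [-179.8, -0.1, 127.0]
force: [-0.5, -1.4, -0.8]
grip_width: 0.0464
grasp_force: 20.0
```

Request:
step_arm(delta_pos=[[0.2,0.2,0],[0.4,0.4,0],[0.532,0.507,0],[0.532,0.507,0],[0.532,0.507,0.03],[0.532,0.507,0.03],[0.532,0.507,0.03],[0.532,0.507,0.03],[0.532,0.507,0.03]], rot=[[0,0,0],[0,0,0],[0,0,0],[0,0,0],[0,0,0],[0,0,0],[0,0,0],[0,0,0],[0,0,0]], gripper=[-1,-1,-1,-1,-1,-1,-1,-1,-1])

```text
time_s: 55.22
tool_pos: [0.625, 0.0321, 0.1402]
tool_rot: [180.0, 0.0, 127.0]
force: [0.3, -0.4, -2.1]
grip_width: 0.0466
grasp_force: 20.0
```

Run:
```python
from h import *
s=viewer.read_camera("side");crop(s,270,140,100,80,6,"pics/m9.png",1.5)
plan([.6242,.0327,.115],127)
```

```text
dp [0.004, -0.002, 0.126] rot [0.0, 0.0, 0.0]
```

View pics/m9.png

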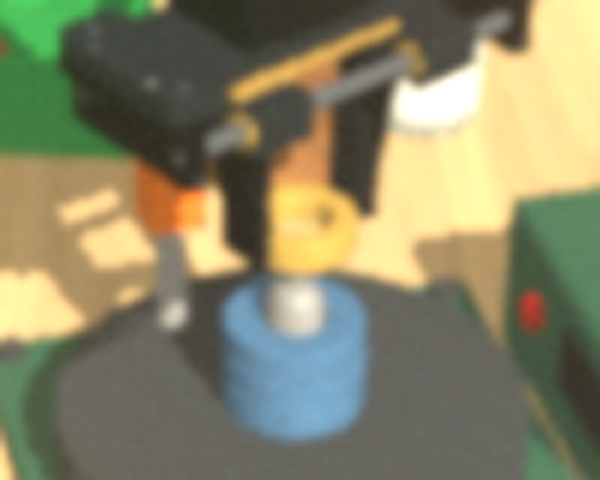

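The collar is held flat above the spindle at (300,230), with the three wheels stacked below at (295,360). Lowering.

Request:
step_arm(delta_pos=[[0.002,0,0],[0.002,0,0.05],[0.002,0,0.1],[0.002,0,0.126],[0.002,0,0.126]], rot=[[0,0,0],[0,0,0],[0,0,0],[0,0,0],[0,0,0]], gripper=[-1,-1,-1,-1,-1])

```text
time_s: 55.9
tool_pos: [0.6241, 0.0325, 0.1139]
tool_rot: [-179.9, -0.0, 127.0]
force: [-1.1, -0.1, -1.8]
grip_width: 0.0467
grasp_force: 20.0
```

Request:
step_arm(delta_pos=[[0,0,0.02],[0,0,0.04],[0,0,0.05],[0,0,0.05]], rot=[[0,0,0],[0,0,0],[0,0,0],[0,0,0]], gripper=[-1,-1,-1,-1])

```text
time_s: 56.4
tool_pos: [0.6245, 0.0326, 0.1045]
tool_rot: [-180.0, -0.0, 127.0]
force: [-0.4, 0.3, -1.2]
grip_width: 0.0464
grasp_force: 20.0
```

Request:
step_arm(delta_pos=[[0,0,0],[0,0,0],[0,0,0],[0,0,0],[0,0,-0.1],[0,0,-0.3],[0,0,-0.5],[0,0,-0.5],[0,0,-0.5]], rot=[[0,0,0],[0,0,0],[0,0,0],[0,0,0],[0,0,0],[0,0,0],[0,0,0],[0,0,0],[0,0,0]], gripper=[0,0.5,1,1,1,1,1,1,1])

```text
time_s: 57.52
tool_pos: [0.6246, 0.0326, 0.2054]
tool_rot: [180.0, 0.0, 127.0]
force: [-0.5, 0.6, -0.4]
grip_width: 0.0866
grasp_force: 0.0
```

Run:
```python
from h import *
s=viewer.read_camera("side");crop(s,260,120,100,80,7,"pics/m10.png",1.5)
plan([.577,.0902,.205],112)
```

```text
dp [0.372, -0.014, -0.003] rot [-0.001, -0.0, 0.175]
```

View pics/m10.png

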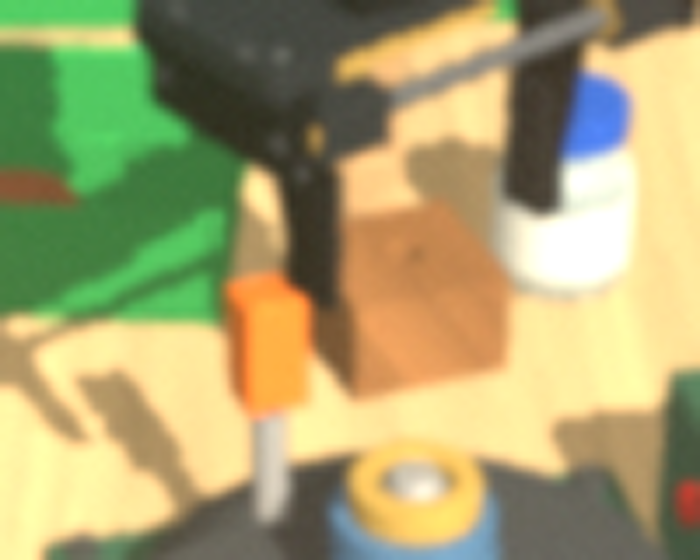

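The collar sits flat on the wheels at (415,490), and the pin stands in the flange with its head at (268,345). I'll take the pin out now.

Request:
step_arm(delta_pos=[[0.2,-0.01,0],[0.372,-0.014,0],[0.372,-0.014,0],[0.372,-0.014,0.1],[0.372,-0.014,0.25],[0.372,-0.014,0.4],[0.372,-0.014,0.46],[0.372,-0.014,0.46],[0.372,-0.014,0.46],[0.372,-0.014,0.46],[0.372,-0.014,0.46],[0.372,-0.014,0.46],[0.372,-0.014,0.46],[0.372,-0.014,0.46],[0.372,-0.014,0.46],[0.372,-0.014,0.46],[0.372,-0.014,0.46]], rot=[[0,0,0.1],[0,0,0.175],[0,0,0.175],[0,0,0.175],[0,0,0.175],[0,0,0.175],[0,0,0.175],[0,0,0.175],[0,0,0.175],[0,0,0.175],[0,0,0.175],[0,0,0.175],[0,0,0.175],[0,0,0.175],[0,0,0.175],[0,0,0.175],[0,0,0.175]], gripper=[1,1,1,1,1,1,1,1,-1,-1,-1,-1,-1,-1,-1,-1,-1], squeeze=15)

```text
time_s: 59.7
tool_pos: [0.5775, 0.0903, 0.1127]
tool_rot: [-180.0, -0.0, 112.0]
force: [-0.1, -1.0, -0.7]
grip_width: 0.0235
grasp_force: 15.0
```

Request:
step_arm(delta_pos=[[0,0,0],[0,0,-0.1],[0,0,-0.2],[0,0,-0.35],[0,0,-0.5],[0,0,-0.5],[0,0,-0.5]], rot=[[0,0,0],[0,0,0],[0,0,0],[0,0,0],[0,0,0],[0,0,0],[0,0,0]], gripper=[-1,-1,-1,-1,-1,-1,-1], squeeze=40)

```text
time_s: 60.58
tool_pos: [0.5767, 0.0901, 0.211]
tool_rot: [-179.9, -0.0, 112.0]
force: [1.4, 0.6, -4.1]
grip_width: 0.0234
grasp_force: 40.0
```

Run:
```python
from h import *
plan([.6345,.2755,.165],112)
```

```text
dp [0.751, 0.616, 0.229] rot [-0.002, -0.0, 0.0]
```

Request:
step_arm(delta_pos=[[0.25,0.2,0],[0.5,0.41,0],[0.751,0.616,0],[0.751,0.616,0.1],[0.751,0.616,0.22],[0.751,0.616,0.22],[0.751,0.616,0.22],[0.751,0.616,0.22],[0.751,0.616,0.22]], rot=[[0,0,0],[0,0,0],[0,0,0],[0,0,0],[0,0,0],[0,0,0],[0,0,0],[0,0,0],[0,0,0]], gripper=[-1,-1,-1,-1,-1,-1,-1,-1,-1])

```text
time_s: 61.7
tool_pos: [0.636, 0.2756, 0.17]
tool_rot: [179.9, -0.0, 112.0]
force: [-0.9, -0.0, -1.8]
grip_width: 0.0233
grasp_force: 39.9
```

Run:
```python
from h import *
s=viewer.read_camera("side");crop(s,280,90,80,80,7,"pics/m11.png",1.4)
o=env.get_obs();x,y,z=o["tool_pos"];print(o["tool_pos"],(proj(s,[[x,y,z-.0945],[.6333,.2725,.045],[x,y,.045]])-[280,90]+.5)*7)
plan([.6345,.2755,.14],112)
```

```text
[0.63593463 0.27568494 0.16978457] [[267.71549921 401.69468067]
 [260.03337944 468.82988765]
 [265.90912308 464.77380022]]
dp [0.002, -0.007, 0.149] rot [0.001, -0.0, -0.0]
```

View pics/m11.png

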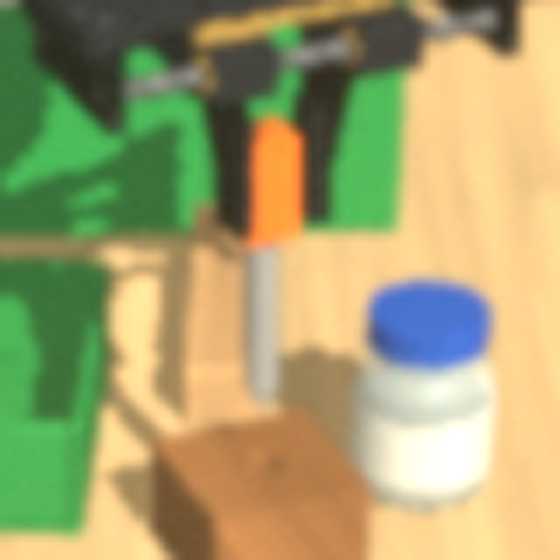

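The pin tip at (266,396) is directly above the stand hole at (268,460). Lowering with a force check.

Request:
step_arm(delta_pos=[[0,0,0.05],[0,0,0.1],[0,0,0.15],[0,0,0.18],[0,0,0.18]], rot=[[0,0,0],[0,0,0],[0,0,0],[0,0,0],[0,0,0]], gripper=[-1,-1,-1,-1,-1])

```text
time_s: 62.38
tool_pos: [0.6352, 0.2755, 0.1319]
tool_rot: [-179.9, 0.0, 112.0]
force: [-0.3, 0.1, -2.3]
grip_width: 0.0235
grasp_force: 39.9
```

Free entry (the tip is about 8 mm inside). Going down the rest.

Request:
step_arm(delta_pos=[[0,0,0.03],[0,0,0.06],[0,0,0.09],[0,0,0.12],[0,0,0.135],[0,0,0.135]], rot=[[0,0,0],[0,0,0],[0,0,0],[0,0,0],[0,0,0],[0,0,0]], gripper=[-1,-1,-1,-1,-1,-1])

```text
time_s: 63.12
tool_pos: [0.6357, 0.2751, 0.1054]
tool_rot: [-180.0, 0.0, 112.0]
force: [1.0, -1.9, -3.1]
grip_width: 0.0235
grasp_force: 39.9
```

Request:
step_arm(delta_pos=[[0,0,0.014],[0,0,0.014],[0,0,0.014],[0,0,0.014],[0,0,0.014],[0,0,0.014],[0,0,-0.2],[0,0,-0.5],[0,0,-0.7],[0,0,-0.7],[0,0,-0.7]], rot=[[0,0,0],[0,0,0],[0,0,0],[0,0,0],[0,0,0],[0,0,0],[0,0,0],[0,0,0],[0,0,0],[0,0,0],[0,0,0]], gripper=[-1,-1,0,0.5,1,1,1,1,1,1,1])

```text
time_s: 64.5
tool_pos: [0.6351, 0.2756, 0.245]
tool_rot: [-179.9, -0.0, 112.0]
force: [0.0, -0.4, -0.8]
grip_width: 0.0863
grasp_force: 0.0
```

Run:
```python
from h import *
s=viewer.read_camera("side");crop(s,190,90,180,130,4.4,"pics/m12.png",1.4)
o=env.get_obs();print(o["tool_pos"],o["force"],o["time_s"])
```

```text
[0.63480025 0.27536178 0.24404581] [ 0.15459621  0.15559412 -0.50404899] 64.55
```

View pics/m12.png

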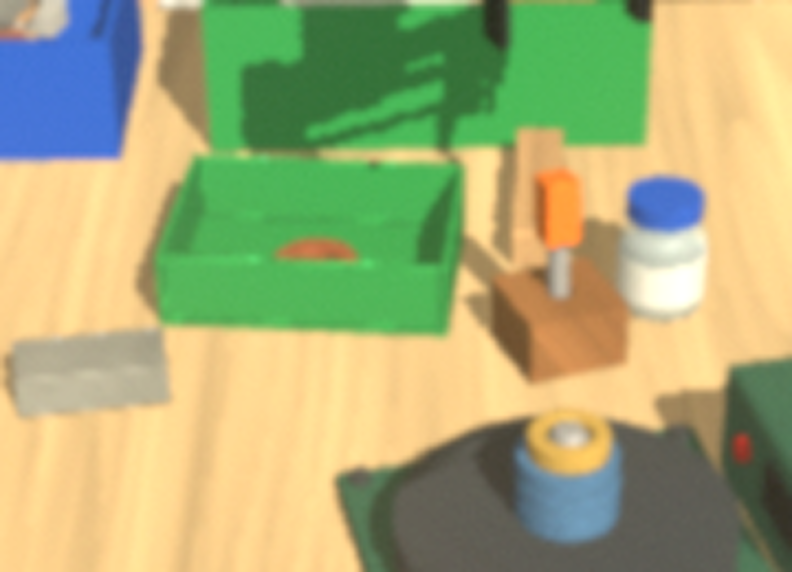

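The pin stands in its stand (559,250). The wheels and collar are seated flat at (568,475), and the worn wheel is in the crate at (315,248). Handing in.

```bash
python3 -c "
from cell import env
print(env.sign_off())"
```

```text
the job is handed in; nothing more can be done
None
```

I finished the wheel change and handed it in at about 65 s: worn wheel in the crate, three fresh wheels with the collar on top seated on the spindle, and the pin back in its stand. The final picture confirms this, but sign-off returned no verdict.

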